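# Fetch the tube block from behind the reagent bottles

## Robot

A 6-joint arm with a two-finger parallel gripper is mounted at the origin on the work surface. World frame = base frame: x ahead of the robot, y to its left, z up, the work surface at z = 0. Lengths are in m, angles in rad, forces in N, time in s.
With the tool pointing down it reaches from about 0.35 to 0.775 m from the base axis. Payload 5.5 kg.
Tool frame: the origin (TCP) lies between the finger pads; the fingertips stand env.nose_length ahead of it and the grasp point (between the pads) lies 8 mm behind it (env.nose_length is the distance from the TCP to the fingertips, in m); z points along the fingers, y is the direction in which the jaws open and shut (so a half turn about z gives the same grasp; the last joint's range is limited). The gripper opens to 85 mm and grips with 20 to 120 N. Pads are 22 mm wide; open, the fingers measure 114 mm over their backs; the gripper's body (76 mm by 85 mm) begins 54 mm behind the grasp point. The pads swing forward as they close: fully open they stand 13 mm farther back than shut.
Start: joints at [1.183, 0.313, 0.046, 1.304, 0, 1.431], TCP at [0.141, 0.557, 0.242] pointing down, gripper open.
Joint ranges: [-2.76, 2.76], [-0.86, 1.69], [-1.03, 1.26], [-2.2, 2.34], [-1.47, 1.5], [-3.14, 3.14]. Speed limits (rad/s): [2.57, 2.57, 3.14, 3.14, 3.14, 3.14].

## Interface

Orientations are given as a unit quaternion [w, x, y, z].
In Python, from workcell import env gives the robot as it stands. The module is installed in compiled form; this text tells all that it offers.
- The arm moves only by the shell command python3 -m creep 'ROWS' [FORCE]. ROWS is a JSON object of lists of equal length, an entry for each row: "hand": the finger opening in mm, from 0 to 85.4; "delta_pos": the shift along the tool's x, y, z scaled (see below), a list of three; "turn": the turn about the tool's z scaled (see below). In form: {"hand": [hand, ...], "delta_pos": [[dx, dy, dz], ...], "turn": [turn, ...]}. A call has exactly 5 rows; each row shifts and turns the commanded pose from where the row before left it, along the tool's axes as they then stand; what a row does not reach is not made up. The controller multiplies each number of a shift by 0.8 m and each number of a turn by 5 degrees. A row lasts 1/12 s, in which the tool goes at most 41.7 mm and 7.16 degrees, less where a joint would pass 70% of its speed; a pose out of reach is approached as far as the arm can. A call with a number of a shift or a turn outside -1 to 1 is refused whole. A call with a gripper value outside its range is refused whole. The fingers move at their own pace and stop on an object; FORCE is the grip in N (left out, the last holds). Time passes only in rows, so rows that do not move let the fingers close, or fill a call up. It gives the time, the measured TCP pose, the force and the opening at its end, in the units of the state.
- env.get_state(): the state, without advancing time (a new reading comes with each control period).
- env.read_camera(name): name is "side" or "top" or "wrist"; returns a dict with "pixels" (400x640x3 uint8, red, green, blue), "depth" (400x640 float32, m along the optical axis (not along the pixel's ray), 0 where there is no reading), "fx", "fy", "cx", "cy" (pixels), "origin" and "orientation" of the camera in the world. Camera axes: x right, y down, z forward; pixel columns grow to the right and rows downward; lengths in m; the calibration is good to about 2 mm. A picture is of the moment at which its call begins.
- env.hand_in(): hands the job in, once; it reports no verdict.
Trained networks look in the newest picture that a camera, given by its name, has taken for a name from the list of things; names that differ only in an ending like _2 or _b are one class to them, and where a whole thing is asked for, a point or a joint stands for the part that bears it (a point fixed in the world has none). Each returns a list of dicts, best first, with "score" (0 to 1); they miss things now and then, are a little off and sometimes report something else, mostly with a low value. They report only what shows in the picture. A call takes as long as a camera call. They do not tell look-alikes from the thing itself.
- env.find_in(camera, target): "location" ([row, column] in pixels, amid what is visible of it).
- env.pinpoint(camera, target): "location" ([row, column] in pixels: a listed point, or the origin of a listed thing).
The state is a dict: "clock": time; "joint_pos": joint angles; "qvel": joint speeds; "tau": joint torques, N m; "tcp_pos": TCP position; "orientation": TCP orientation; "wrist_force": force on the tool from outside, world axes, zero at the start; "ft_torque": the same for the moment, N m; "finger_gap": finger opening in m.
Only numpy, scipy, OpenCV 4.12 (cv2) and the standard library are available. Lean on these libraries where they do the work, as an engineer would, in place of code of your own. Each camera call takes 0.05 s, during which the arm holds its last target.

## Task

The aluminium tube block stands at the back of the bottle station, behind three reagent bottles. First stand all three bottles upright on the steel drip tray, leaving the block where it is, then seat the block fully down in the well of the dry-bath heater, and only then put each bottle back upright on the very place at the station where it stood at the start. Knock nothing over, and leave the sample vial, the tip box and the beaker where they are.

Things in the scene. Friction and masses are not known exactly. Their poses are not given: they have to be found in the camera images.
- wide_bottle: The widest reagent bottle: round, straight-sided, white plastic with a grey cap as wide as the body; diameter 52, height 130 with cap, 0.18 to 0.34 kg. Origin: centre of its underside, z up along its axis. It stands on one of the station's three front places (dark discs); which one varies.
- square_bottle: The square reagent bottle: white plastic with a square grey cap, straight-sided, 44 x 44, height 140 with cap, about 0.25 kg. Origin: centre of its underside, x and y square to its sides, z up. On another of the three front places.
- slim_bottle: The slim reagent bottle: round, straight-sided, white plastic with a grey cap as wide as the body; diameter 40, height 150 with cap, about 0.20 kg. Origin: centre of its underside, z up. On another of the three front places.
- tube_block: Aluminium block with two rows of dark tube holes on top: 40 (its x) x 130 (its y) x 50 high, 0.36 to 0.54 kg. Origin: centre of its underside, z up; half a turn makes no difference. It lies on the station floor behind the bottles, long side along their row, about 14 behind the widest one, so no finger fits between; too long to be gripped end to end.
- bottle_station: Fixed grey plastic tray, 160 (x) x 224 (y), floor 8 thick, rims 18 high at the sides and back, open to the front (-x). Origin: centre of its underside, at table level; z up. Dark discs flush with the floor mark the bottle places at x = -45, y = -62, 0, +62; the block is at about x = +16, y = 0 (+-15). Bottles and block stand on the floor, z = 8.
- drip_tray: Fixed shallow steel tray on the table, left or right of the station, 240 (x) x 200 (y), floor 6 thick, rim 14 high and 4 thick. Origin: centre of its underside; z up. The side area for the bottles; a small vial stands in its corner at about x = +82, y = +60 (+-10), the rest is free.
- bath_well (a point): Centre of the floor of the well in the white dry-bath heater, which is fixed on the other side from the drip tray. The well is 54 (x) x 144 (y), 12 deep, open above; its floor is 63 above the table, the heater's top 75. Axes along the well's sides, z up. The heater is 220 (x) x 180 (y), centred 30 to -x of this point. The block lies here with its long side along y, 7 free on each side.
- sample_vial: Small glass vial with white cap, diameter 25, height 48, 30 g, loose, standing in a corner of the drip tray. Origin: centre of its underside. To be left alone.
- tip_box: Clear box of pipette tips, 85 x 120 x 54 high, 0.3 kg, loose on the table between robot and station. Origin: centre of its underside. To be left alone.
- beaker: Glass beaker, open on top, diameter 70, height 90, 0.15 kg, loose on the table between robot and station. Origin: centre of its underside. To be left alone.
Not all that is in view belongs to the job. What is shaped like the square_bottle but pink or yellow is not meant.

How it is judged:
By the outcome, as a careful person would: the job done as asked, in the order asked, and still so for the second after the job is handed in, with the robot touching nothing.
It also fails if it takes over 141 s, if anything falls off the work surface, if the arm or the gripper's body presses on something with over 40 N, if the wrist force passes 120 N, or if a joint passes its speed limit or range.

## Working session

There is one attempt and no reset: what is moved stays moved. The work goes in short steps, Python scripts to look and compute and a shell command to move; the robot and the scene stay as the last step left them, time stands still between calls to the robot, and variables do not carry over. Pictures are saved under pics/ and viewed, and the job is handed in when it is done.

```bash
mkdir -p pics
cat > h.py <<'E'
import numpy as np, cv2
from workcell import env
from scipy.spatial.transform import Rotation as R
def cam(n):
    c=env.read_camera(n); return c
def save(c,name,crop=None,scale=1):
    im=cv2.cvtColor(c["pixels"],cv2.COLOR_RGB2BGR)
    if crop: im=im[crop[0]:crop[1],crop[2]:crop[3]]
    if scale!=1: im=cv2.resize(im,None,fx=scale,fy=scale,interpolation=cv2.INTER_CUBIC)
    cv2.imwrite("pics/"+name,im)
def cloud(c):
    d=c["depth"];v,u=np.mgrid[0:d.shape[0],0:d.shape[1]]
    p=np.stack([(u-c["cx"])/c["fx"]*d,(v-c["cy"])/c["fy"]*d,d],-1)
    q=c["orientation"];r=R.from_quat([q[1],q[2],q[3],q[0]])
    w=p.reshape(-1,3)@r.as_matrix().T+np.array(c["origin"])
    w=w.reshape(p.shape); w[d==0]=np.nan
    return w
def st():
    s=env.get_state();q=s["orientation"]
    M=R.from_quat([q[1],q[2],q[3],q[0]]).as_matrix()
    return s,M
E
python3 - <<'E'
from h import *
s,M=st();print(s["clock"],s["tcp_pos"],M.round(3).tolist(),s["finger_gap"],env.nose_length)
for n in["top","side","wrist"]:
    c=cam(n);save(c,n+"0.png");print(n,c["origin"],c["orientation"],c["fx"])
    if n!="wrist":
        np.savez(n+"0.npz",w=cloud(c),p=c["pixels"])
        for t in["wide_bottle","square_bottle","slim_bottle","tube_block","bottle_station","drip_tray","bath_well","sample_vial"]:
            print(t,[(np.round(r["location"]).tolist(),round(r["score"],2)) for r in env.pinpoint(n,t)][:3])
E
```

```text
0.0 [0.14081835 0.55696856 0.24140683] [[-0.969, 0.245, -0.001], [0.245, 0.969, -0.002], [0.0, -0.002, -1.0]] 0.08544859764276803 0.011
top [0.45840598 0.05213631 0.99803682] [ 0.01493794 -0.70100598  0.7118707  -0.04009475] 418.09611155629096
wide_bottle [([178.0, 338.0], 0.86)]
square_bottle [([209.0, 265.0], 0.78), ([175.0, 312.0], 0.66), ([148.0, 265.0], 0.56)]
slim_bottle [([181.0, 361.0], 0.71), ([176.0, 340.0], 0.47)]
tube_block [([154.0, 337.0], 0.56)]
bottle_station [([161.0, 341.0], 0.95)]
drip_tray [([217.0, 185.0], 0.83)]
bath_well [([181.0, 479.0], 0.92)]
sample_vial [([183.0, 166.0], 0.48)]
side [-0.14242667 -0.10173897  0.71409489] [-0.3029839   0.70577672 -0.59029688  0.24825303] 380.35593227418406
wide_bottle [([204.0, 338.0], 0.76)]
square_bottle [([186.0, 282.0], 0.9), ([218.0, 269.0], 0.74), ([198.0, 318.0], 0.68)]
slim_bottle [([209.0, 362.0], 0.55)]
tube_block [([189.0, 341.0], 0.67)]
bottle_station [([199.0, 344.0], 0.66)]
drip_tray [([216.0, 200.0], 0.83)]
bath_well [([214.0, 470.0], 0.93)]
sample_vial [([190.0, 190.0], 0.62), ([214.0, 472.0], 0.57), ([191.0, 340.0], 0.37)]
wrist [0.06271969 0.57812491 0.37238997] [0.12583256 0.77874536 0.60672238 0.09802956] 331.2512764795875
```

View pics/top0.png

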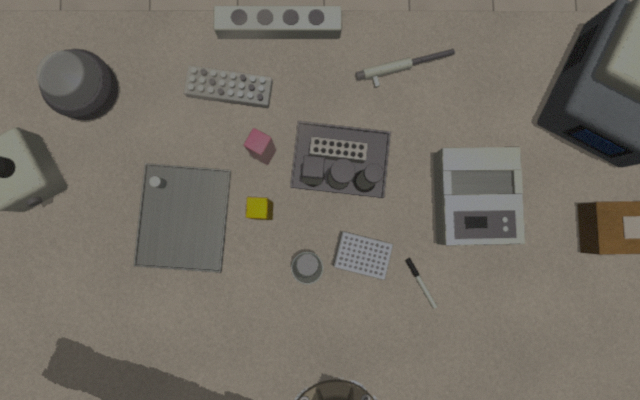

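View pics/side0.png

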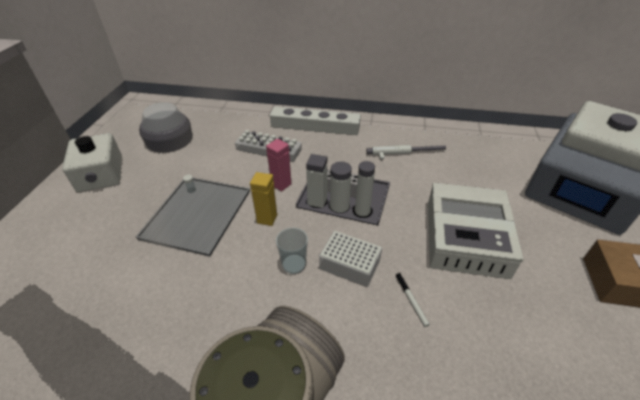

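```bash
python3 - <<'E'
import numpy as np,cv2
D=np.load("top0.npz");w=D["w"];p=D["p"]
# reference table level
print("table z",np.nanmedian(w[300:330,450:520,2]), w[100,340])
def rect(name,r0,r1,c0,c1,z0,z1,extra=None):
    W=w[r0:r1,c0:c1].reshape(-1,3);m=(W[:,2]>z0)&(W[:,2]<z1)
    P=W[m]
    if len(P)<4: print(name,"none");return
    (cx,cy),(a,b),th=cv2.minAreaRect((P[:,:2]*1000).astype(np.float32))
    print(name,len(P),"c",round(cx,1),round(cy,1),"size",round(a,1),round(b,1),"th",round(th,2),"z",np.median(P[:,2]).round(4),"mean",(P[:,:2].mean(0)*1000).round(1))
rect("station",115,205,280,400,0.005,0.2)
rect("stationrim",115,205,280,400,0.013,0.025)
rect("square",150,190,295,328,0.132,0.16)
rect("wide",150,195,320,358,0.122,0.14)
rect("slim",150,200,352,390,0.142,0.165)
rect("block",130,165,300,375,0.05,0.066)
rect("tray",155,280,125,240,0.004,0.02)
rect("vial",170,200,140,175,0.04,0.06)
rect("heater",140,255,430,535,0.07,0.09)
rect("wellfloor",155,210,440,525,0.055,0.068)
rect("pink",120,165,235,280,0.12,0.16)
rect("yellow",190,225,240,275,0.12,0.16)
rect("beaker",240,290,285,330,0.08,0.1)
rect("tip",225,285,325,400,0.045,0.065)
E
python3 - <<'E'
import cv2
im=cv2.imread("pics/top0.png")[110:290,120:400]
cv2.imwrite("pics/top0z.png",cv2.resize(im,None,fx=2.8,fy=2.8,interpolation=cv2.INTER_CUBIC))
im=cv2.imread("pics/side0.png")[130:260,230:420]
cv2.imwrite("pics/side0z.png",cv2.resize(im,None,fx=4,fy=4,interpolation=cv2.INTER_CUBIC))
E
```

```text
table z 0.000529204091840707 [ 7.70435916e-01 -2.74618593e-02 -7.23490724e-04]
station 6280 c 629.8 -23.6 size 285.2 186.4 th 85.62 z 0.0171 mean [617.5 -20.5]
stationrim 605 c 623.7 -23.9 size 224.5 160.6 th 82.66 z 0.0181 mean [646.8 -27.5]
square 465 c 586.1 43.4 size 43.7 44.2 th 83.88 z 0.1484 mean [585.1  43.5]
wide 429 c 579.9 -10.1 size 67.1 50.8 th 77.17 z 0.1381 mean [577.4 -17.6]
slim 315 c 570.9 -79.0 size 37.6 39.0 th 44.91 z 0.1583 mean [569.9 -78.2]
block 1008 c 640.8 -15.7 size 129.7 40.7 th 82.47 z 0.0588 mean [640.2 -15.3]
tray 8620 c 491.3 350.1 size 265.7 292.3 th 89.94 z 0.0071 mean [488.5 349. ]
vial 117 c 570.5 397.2 size 23.0 24.9 th 1.02 z 0.0539 mean [570.5 396. ]
heater 6276 c 527.3 -338.5 size 183.0 220.0 th 89.96 z 0.0756 mean [ 519.3 -336.4]
wellfloor 1503 c 558.3 -330.0 size 165.1 123.4 th 89.39 z 0.0642 mean [ 557.7 -336. ]
pink 482 c 641.2 158.3 size 44.0 44.3 th 60.03 z 0.1403 mean [639.9 157.6]
yellow 479 c 504.0 160.5 size 44.4 43.9 th 86.05 z 0.1404 mean [503.6 159.4]
beaker 175 c 375.2 59.1 size 66.6 66.3 th 89.36 z 0.0899 mean [371.5  59.8]
tip 1988 c 397.0 -68.3 size 120.6 84.9 th 74.7 z 0.0524 mean [397.2 -67.4]
```

View pics/top0z.png

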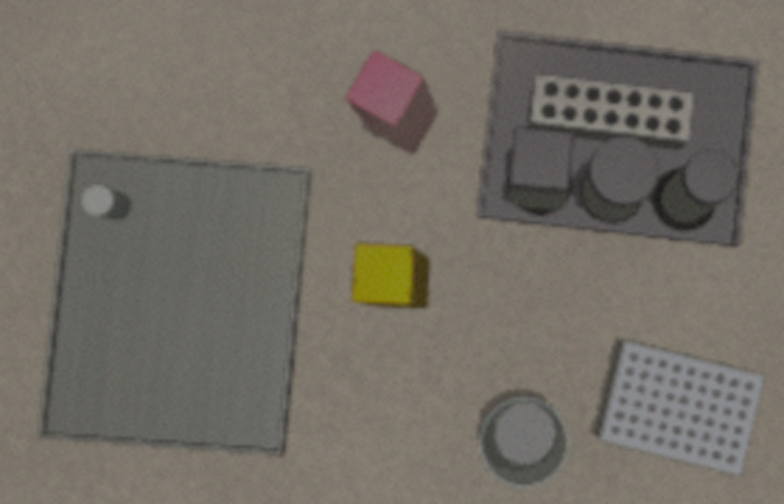

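View pics/side0z.png

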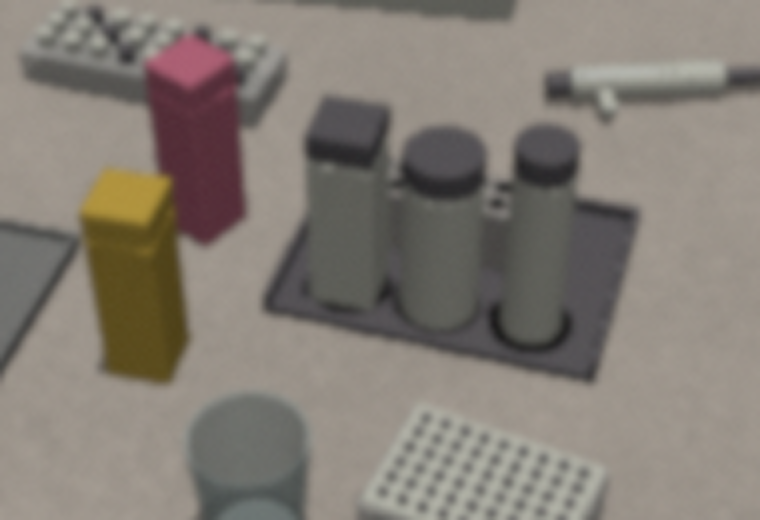

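```bash
python3 - <<'E'
import numpy as np,cv2
from scipy.optimize import minimize
D=np.load("top0.npz");w=D["w"]
for nm,c0,r,z in [("wide",(579,-18),26,.138),("slim",(571,-79),20,.158)]:
    P=w.reshape(-1,3)*1000;m=(P[:,2]>z*1000-7)&(P[:,2]<z*1000+8)&(np.hypot(P[:,0]-c0[0],P[:,1]-c0[1])<r+7)
    Q=P[m][:,:2].astype(np.float32);print(nm,m.sum(),cv2.minEnclosingCircle(Q),Q.mean(0), np.median(P[m][:,2]))
Z=w[...,2]*1000
def comp(mask,seed):
    n,l=cv2.connectedComponents(mask.astype(np.uint8));return l==l[seed]
for nm,lo,hi,seed in [("well",55,69.5,(181,479)),("heatertop",70,90,(228,460))]:
    m=comp((Z>lo)&(Z<hi),seed);Q=(w[m][:,:2]*1000).astype(np.float32)
    print(nm,m.sum(),Q.min(0),Q.max(0),cv2.minAreaRect(Q),Q.mean(0))
    if nm=="well":
        # edge fits by rows
        for a in range(0,2):
            b=1-a
            bins=np.round(Q[:,a]/8)
            lo_=[];hi_=[];x=[]
            for k in np.unique(bins)[2:-2]:
                q=Q[bins==k][:,b];lo_.append(q.min());hi_.append(q.max());x.append(k*8)
            print(a,np.polyfit(x,lo_,1),np.polyfit(x,hi_,1),np.median(lo_),np.median(hi_))
# tray
m=(Z>3)&(Z<9);
m=comp(m,(217,185));Q=(w[m][:,:2]*1000).astype(np.float32);print("tray",cv2.minAreaRect(Q),Q.mean(0),m.sum(),np.median(Z[m]))
E
python3 - <<'E'
import cv2
im=cv2.imread("pics/top0.png")[135:260,425:540]
cv2.imwrite("pics/heatz.png",cv2.resize(im,None,fx=4.5,fy=4.5,interpolation=cv2.INTER_CUBIC))
E
```

```text
wide 484 ((578.3848876953125, -18.05147361755371), 25.885488510131836) [578.03125  -17.801441] 138.49023635768964
slim 298 ((570.4657592773438, -79.15512084960938), 19.808120727539062) [570.3231  -78.84123] 158.42629799053555
well 1449 [ 531.0193  -412.37512] [ 584.8779  -269.68457] ((557.9501342773438, -341.03045654296875), (142.69070434570312, 53.85610580444336), 89.99767303466797) [ 558.0507  -342.13742]
0 [ 4.55429077e-02 -4.37298190e+02] [-5.63591003e-02 -2.38979587e+02] -412.20703 -270.35352
1 [1.40403203e-02 5.37075732e+02] [-1.21110644e-02  5.80018559e+02] 532.0684 584.4409
heatertop 6276 [ 417.24802 -430.02206] [ 637.3452  -247.07205] ((527.2775268554688, -338.49932861328125), (182.98214721679688, 220.04649353027344), 89.95899200439453) [ 519.26935 -336.38324]
tray ((490.5892028808594, 349.75518798828125), (192.68746948242188, 232.9268035888672), 84.73670959472656) [487.79053 348.85703] 7053 6.6412068645334
```

View pics/heatz.png

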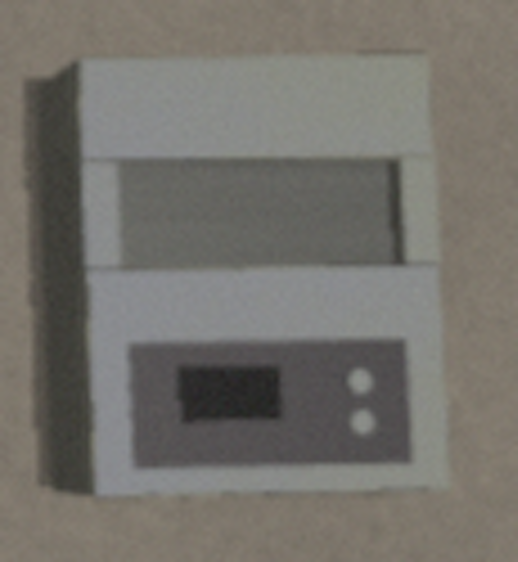

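```bash
cat > go.py <<'E'
# usage: go.py X Y Z(mm TCP target) [yaw_of_tool_y deg]
import sys
from h import *
s,M=st()
def rep(t=None,yaw=None):
    p=np.array(s["tcp_pos"])*1000;y=np.degrees(np.arctan2(M[1,1],M[0,1]))
    print("t",round(s["clock"],2),"tcp",p.round(1),"yawy",y.round(2),"gap",round(s["finger_gap"]*1000,1),"F",np.round(s["wrist_force"],1),"tilt",np.degrees(np.arccos(-M[2,2])).round(2))
    if t is not None:
        d=M.T@(np.array(t)-p); print("mm",d.round(1),"units",(d/800).round(5), "rows>=",round(np.linalg.norm(d)/41.7,1))
    if yaw is not None: print("turn units",round(((y-yaw+180)%360-180)/5,3))
a=[float(v) for v in sys.argv[1:]]
rep(a[:3] if len(a)>=3 else None, a[3] if len(a)>3 else None)
E
python3 -m creep '{"hand":[85,85,85,85,85],"delta_pos":[[0,0,-0.01],[0,0,-0.01],[0,0,-0.01],[0,0,-0.01],[0,0,-0.01]],"turn":[1,1,1,1,1]}' 60
python3 -m creep '{"hand":[85,85,85,85,85],"delta_pos":[[0,0,-0.01],[0,0,-0.01],[0,0,-0.01],[0,0,0],[0,0,0]],"turn":[1,1,1,1,1]}'
python3 -m creep '{"hand":[85,85,85,85,85],"delta_pos":[[0,0,0],[0,0,0],[0,0,0],[0,0,0],[0,0,0]],"turn":[1,1,1,1,1]}'
python3 -m creep '{"hand":[85,85,85,85,85],"delta_pos":[[0,0,0],[0,0,0],[0,0,0],[0,0,0],[0,0,0]],"turn":[0.8,0.8,0,0,0]}'
python3 go.py 570.5 -79.1 300 -7.34
```

```text
clock: 1.37
tcp_pos: [0.1411, 0.5574, 0.2827]
orientation: [-0.0, 0.337, 0.941, 0.0]
wrist_force: [0.6, 0.1, 0.5]
finger_gap: 0.0849
clock: 1.78
tcp_pos: [0.1412, 0.5578, 0.3071]
orientation: [-0.0, 0.533, 0.846, 0.001]
wrist_force: [-0.0, 0.3, -0.2]
finger_gap: 0.0849
clock: 2.2
tcp_pos: [0.141, 0.5575, 0.3063]
orientation: [-0.0, 0.704, 0.711, 0.0]
wrist_force: [0.0, -0.0, -0.4]
finger_gap: 0.0852
clock: 2.62
tcp_pos: [0.1411, 0.5575, 0.3063]
orientation: [-0.0, 0.75, 0.662, 0.0]
wrist_force: [-0.1, -0.6, -0.4]
finger_gap: 0.0851
t 2.62 tcp [141.1 557.5 306.3] yawy -7.1 gap 85.1 F [-0.1 -0.6 -0.4] tilt 0.01
mm [-578.6  504.8    6.3] units [-0.7233   0.63102  0.00787] rows>= 18.4
turn units 0.048
```

```bash
python3 -m creep '{"hand":[85,85,85,85,85],"delta_pos":[[-0.029,0.0252,0],[-0.029,0.0252,0],[-0.029,0.0252,0],[-0.029,0.0252,0],[-0.029,0.0252,0]],"turn":[0.05,0,0,0,0]}' >/dev/null
python3 -m creep '{"hand":[85,85,85,85,85],"delta_pos":[[-0.029,0.0252,0],[-0.029,0.0252,0],[-0.029,0.0252,0],[-0.029,0.0252,0],[-0.029,0.0252,0]],"turn":[0,0,0,0,0]}' >/dev/null
python3 -m creep '{"hand":[85,85,85,85,85],"delta_pos":[[-0.029,0.0252,0],[-0.029,0.0252,0],[-0.029,0.0252,0],[-0.029,0.0252,0],[-0.029,0.0252,0]],"turn":[0,0,0,0,0]}' >/dev/null
python3 -m creep '{"hand":[85,85,85,85,85],"delta_pos":[[-0.029,0.0252,0],[-0.029,0.0252,0],[-0.029,0.0252,0],[-0.029,0.0252,0],[-0.029,0.0252,0]],"turn":[0,0,0,0,0]}' >/dev/null
python3 -m creep '{"hand":[85,85,85,85,85],"delta_pos":[[-0.029,0.0252,0],[-0.029,0.0252,0],[-0.029,0.0252,0],[-0.029,0.0252,0],[0,0,0]],"turn":[0,0,0,0,0]}'
python3 go.py 570.5 -79.1 300 -7.34
python3 - <<'E'
from h import *
c=cam("wrist");save(c,"wrist1.png");np.savez("wrist1.npz",w=cloud(c),p=c["pixels"]);print(c["origin"],c["orientation"])
E
```

```text
clock: 4.7
tcp_pos: [0.5514, -0.0617, 0.3052]
orientation: [0.001, 0.753, 0.659, -0.0]
wrist_force: [0.1, -0.2, 0.6]
finger_gap: 0.0849
t 4.7 tcp [551.4 -61.7 305.2] yawy -7.62 gap 84.9 F [ 0.1 -0.2  0.6] tilt 0.1
mm [-14.7  21.3   5.2] units [-0.01842  0.02656  0.00651] rows>= 0.6
turn units -0.057
[0.5619732  0.01946021 0.43509491] [ 0.15973353  0.98494444 -0.06537186 -0.00980689]
```

View pics/wrist1.png

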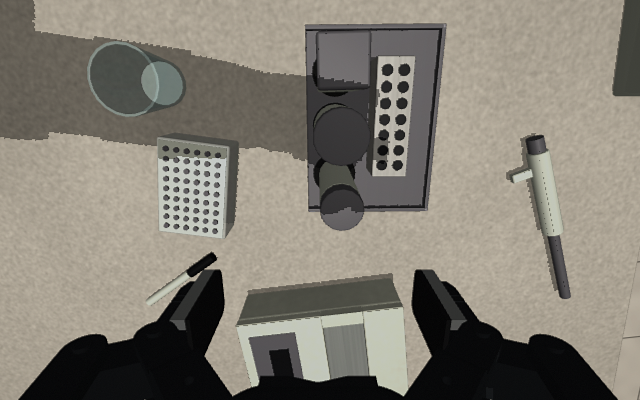

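Run:
```python
import numpy as np,cv2
w=np.load("wrist1.npz")["w"]*1000
P=w.reshape(-1,3)
print("slim top z",P[(abs(P[:,0]-571)<10)&(abs(P[:,1]+79)<10)][:,2].mean())
for nm,c0,r,lo,hi in [("wide",(579,-18),26,130,146),("slim",(571,-79),20,150,166),("square",(586,43.4),31,140,155)]:
    m=(P[:,2]>lo)&(P[:,2]<hi)&(np.hypot(P[:,0]-c0[0],P[:,1]-c0[1])<r+8)
    Q=P[m][:,:2].astype(np.float32);print(nm,m.sum(),cv2.minEnclosingCircle(Q),cv2.minAreaRect(Q),np.median(P[m][:,2]))
m=(P[:,2]>52)&(P[:,2]<64)&(P[:,1]<70)&(P[:,1]>-100)&(P[:,0]>595)&(P[:,0]<700)
print("block",m.sum(),cv2.minAreaRect(P[m][:,:2].astype(np.float32)))
m=(P[:,2]>14)&(P[:,2]<22)&(P[:,1]<110)&(P[:,1]>-150)&(P[:,0]>500)&(P[:,0]<730)
print("rim",m.sum(),cv2.minAreaRect(P[m][:,:2].astype(np.float32)))
```

```text
slim top z 156.36929389406194
wide 2645 ((578.6004638671875, -17.226154327392578), 25.7525577545166) ((578.614990234375, -17.30518913269043), (51.04763412475586, 50.10601806640625), 82.22624206542969) 136.37236227989
slim 1498 ((571.005615234375, -78.53221893310547), 19.983234405517578) ((570.851806640625, -78.36985778808594), (39.42720031738281, 38.492279052734375), 83.72628021240234) 156.2892494557479
square 3187 ((586.3923950195312, 44.237998962402344), 29.382184982299805) ((586.5320434570312, 44.08831024169922), (43.87376403808594, 44.130741119384766), 83.27621459960938) 146.2764305028469
block 4401 ((641.0537719726562, -15.032302856445312), (130.2324676513672, 40.343788146972656), 82.40917205810547)
rim 1921 ((623.7659912109375, -22.892578125), (224.31170654296875, 159.709228515625), 82.78096771240234)
```

```bash
python3 -m creep '{"hand":[85,85,85,85,85],"delta_pos":[[-0.01,0.0135,0],[-0.0078,0.0135,0],[0,0,0],[0,0,0.01],[0,0,0.03]],"turn":[-0.06,0,0,0,0]}'
python3 go.py 570.9 -78.7 117 -7.3
```

```text
clock: 5.17
tcp_pos: [0.5694, -0.0736, 0.277]
orientation: [0.002, 0.749, 0.662, 0.002]
wrist_force: [0.1, -0.1, -0.4]
finger_gap: 0.085
t 5.17 tcp [569.4 -73.6 277. ] yawy -7.08 gap 85.0 F [ 0.1 -0.1 -0.4] tilt 0.34
mm [ -4.8   1.2 160. ] units [-0.00603  0.00153  0.20005] rows>= 3.8
turn units 0.045
```

```bash
python3 -m creep '{"hand":[85,85,85,85,85],"delta_pos":[[0,0,0.03],[0,0,0.03],[0,0,0.02],[0,0,0],[0,0,0]],"turn":[0,0,0,0,0]}'
python3 go.py 570.9 -78.7 117 -7.3
```

```text
clock: 5.58
tcp_pos: [0.5669, -0.073, 0.2096]
orientation: [-0.001, 0.749, 0.662, -0.001]
wrist_force: [0.5, -0.5, 0.5]
finger_gap: 0.0851
t 5.58 tcp [566.9 -73.  209.6] yawy -7.08 gap 85.1 F [ 0.5 -0.5  0.5] tilt 0.15
mm [-5.3  4.9 92.6] units [-0.00658  0.00619  0.11577] rows>= 2.2
turn units 0.045
```

```bash
python3 -m creep '{"hand":[85,85,85,85,85],"delta_pos":[[-0.0066,0.0062,0],[0,0,0.02],[0,0,0.02],[0,0,0.02],[0,0,0]],"turn":[0.04,0,0,0,0]}'
python3 go.py 570.9 -78.7 117 -7.3
```

```text
clock: 6.0
tcp_pos: [0.5721, -0.08, 0.1609]
orientation: [-0.001, 0.751, 0.66, -0.001]
wrist_force: [-1.2, 0.6, -0.3]
finger_gap: 0.0853
t 6.0 tcp [572.1 -80.  160.9] yawy -7.35 gap 85.3 F [-1.2  0.6 -0.3] tilt 0.11
mm [ 1.1 -1.3 44. ] units [ 0.00142 -0.00157  0.05494] rows>= 1.1
turn units -0.011
```

```bash
python3 -m creep '{"hand":[85,85,85,85,85],"delta_pos":[[0.001,-0.001,0.018],[0,0,0.018],[0,0,0.018],[0,0,0],[0,0,0]],"turn":[0,0,0,0,0]}'
python3 go.py 570.9 -78.7 117 -7.3
```

```text
clock: 6.42
tcp_pos: [0.5724, -0.0793, 0.1202]
orientation: [0.0, 0.751, 0.66, 0.0]
wrist_force: [0.1, -0.1, 0.6]
finger_gap: 0.0851
t 6.42 tcp [572.4 -79.3 120.2] yawy -7.35 gap 85.1 F [ 0.1 -0.1  0.6] tilt 0.04
mm [ 0.4 -1.6  3.2] units [ 0.00048 -0.00197  0.00398] rows>= 0.1
turn units -0.01
```

```bash
python3 -m creep '{"hand":[85,85,85,85,85],"delta_pos":[[0,-0.002,0.004],[0,0,0],[0,0,0],[0,0,0],[0,0,0]],"turn":[0,0,0,0,0]}'
python3 go.py 570.9 -78.7 117 -7.3
python3 -m creep '{"hand":[70,60,50,45,30],"delta_pos":[[0,0,0],[0,0,0],[0,0,0],[0,0,0],[0,0,0]],"turn":[0,0,0,0,0]}' 60
python3 -m creep '{"hand":[20,20,20,20,20],"delta_pos":[[0,0,0],[0,0,0],[0,0,0],[0,0,0],[0,0,0]],"turn":[0,0,0,0,0]}' 60
python3 go.py 570.9 -78.7 117 -7.3
python3 -m creep '{"hand":[20,20,20,20,20],"delta_pos":[[0,0,0],[0,0,0],[0,0,0],[0,0,0],[0,0,0]],"turn":[0,0,0,0,0]}' 60
python3 go.py 570.9 -78.7 117 -7.3
python3 - <<'E'
from h import *
c=cam("side");save(c,"side2.png",(120,270,220,420),4)
E
```

```text
clock: 6.83
tcp_pos: [0.5707, -0.079, 0.1164]
orientation: [0.0, 0.751, 0.66, 0.0]
wrist_force: [0.6, 0.4, -0.3]
finger_gap: 0.0853
t 6.83 tcp [570.7 -79.  116.4] yawy -7.35 gap 85.3 F [ 0.6  0.4 -0.3] tilt 0.05
mm [ 0.3  0.2 -0.6] units [ 0.00039  0.00026 -0.00069] rows>= 0.0
turn units -0.009
clock: 7.25
tcp_pos: [0.5707, -0.079, 0.1162]
orientation: [0.0, 0.751, 0.66, 0.0]
wrist_force: [0.9, -0.0, -1.4]
finger_gap: 0.039
clock: 7.67
tcp_pos: [0.5707, -0.079, 0.1161]
orientation: [0.0, 0.751, 0.66, 0.0]
wrist_force: [0.0, -0.6, 2.1]
finger_gap: 0.0388
t 7.67 tcp [570.7 -79.  116.1] yawy -7.35 gap 38.8 F [ 0.  -0.6  2.1] tilt 0.04
mm [ 0.3  0.2 -0.9] units [ 0.00038  0.00023 -0.00108] rows>= 0.0
turn units -0.009
clock: 8.08
tcp_pos: [0.5706, -0.079, 0.1162]
orientation: [0.0, 0.751, 0.66, 0.0]
wrist_force: [1.9, -0.2, 4.1]
finger_gap: 0.0388
t 8.08 tcp [570.6 -79.  116.2] yawy -7.35 gap 38.8 F [ 1.9 -0.2  4.1] tilt 0.04
mm [ 0.3  0.2 -0.8] units [ 0.00039  0.00027 -0.00106] rows>= 0.0
turn units -0.01
```

View pics/side2.png

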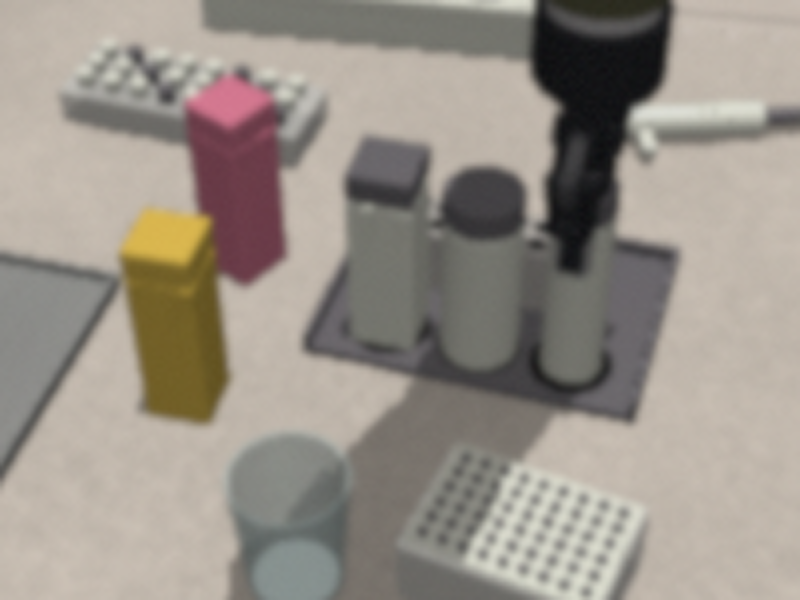

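```bash
python3 -m creep '{"hand":[20,20,20,20,20],"delta_pos":[[0,0,-0.01],[0,0,-0.02],[0,0,-0.03],[0,0,-0.035],[0,0,-0.04]],"turn":[0,0,0,0,0]}'
python3 -m creep '{"hand":[20,20,20,20,20],"delta_pos":[[0,0,-0.035],[0,0,-0.035],[0,0,-0.03],[0,0,0],[0,0,0]],"turn":[0,0,0,0,0]}' 
python3 go.py 476.3 413.3 300 -7.3
```

```text
clock: 8.55
tcp_pos: [0.5682, -0.0783, 0.223]
orientation: [-0.003, 0.751, 0.66, -0.002]
wrist_force: [0.5, -0.5, -1.7]
finger_gap: 0.0389
clock: 8.97
tcp_pos: [0.5704, -0.0789, 0.3045]
orientation: [0.0, 0.751, 0.66, 0.0]
wrist_force: [-0.4, -0.6, -2.6]
finger_gap: 0.0387
t 8.97 tcp [570.4 -78.9 304.5] yawy -7.34 gap 38.7 F [-0.4 -0.6 -2.6] tilt 0.06
mm [ 476.1 -156.3    4.3] units [ 0.59515 -0.19535  0.00542] rows>= 12.0
turn units -0.009
```

```bash
python3 -m creep '{"hand":[20,20,20,20,20],"delta_pos":[[0.015,-0.005,0],[0.03,-0.01,0],[0.03,-0.01,0],[0.03,-0.01,0],[0.03,-0.01,0]],"turn":[0,0,0,0,0]}'>/dev/null
python3 -m creep '{"hand":[20,20,20,20,20],"delta_pos":[[0.03,-0.01,0],[0.03,-0.01,0],[0.03,-0.01,0],[0.03,-0.01,0],[0.03,-0.01,0]],"turn":[0,0,0,0,0]}'>/dev/null
python3 -m creep '{"hand":[20,20,20,20,20],"delta_pos":[[0.03,-0.01,0],[0.03,-0.01,0],[0.03,-0.01,0],[0.03,-0.01,0],[0.03,-0.01,0]],"turn":[0,0,0,0,0]}'>/dev/null
python3 -m creep '{"hand":[20,20,20,20,20],"delta_pos":[[0.03,-0.01,0],[0.03,-0.01,0],[0.03,-0.01,0],[0.03,-0.01,0],[0.03,-0.01,0]],"turn":[0,0,0,0,0]}'>/dev/null
python3 -m creep '{"hand":[20,20,20,20,20],"delta_pos":[[0.01,-0.003,0],[0,0,0],[0,0,0],[0,0,0],[0,0,0]],"turn":[0,0,0,0,0]}'>/dev/null
python3 go.py 476.3 413.3 122 -7.3
```

```text
t 11.05 tcp [474.2 412.2 303.6] yawy -7.43 gap 38.7 F [ 0.5  0.1 -2.4] tilt 0.06
mm [  1.5   2.  181.6] units [0.00183 0.00255 0.22699] rows>= 4.4
turn units -0.025
```

```bash
python3 -m creep '{"hand":[20,20,20,20,20],"delta_pos":[[0.001,0.002,0.015],[0,0,0.03],[0,0,0.035],[0,0,0.035],[0,0,0.035]],"turn":[0,0,0,0,0]}'>/dev/null
python3 -m creep '{"hand":[20,20,20,20,20],"delta_pos":[[0,0,0.035],[0,0,0.025],[0,0,0.014],[0,0,0],[0,0,0]],"turn":[0,0,0,0,0]}'
python3 go.py 476.3 413.3 115 -7.3
```

```text
clock: 11.88
tcp_pos: [0.4761, 0.4134, 0.1251]
orientation: [-0.0, 0.751, 0.66, -0.0]
wrist_force: [0.8, 1.0, -2.4]
finger_gap: 0.0385
t 11.88 tcp [476.1 413.4 125.1] yawy -7.41 gap 38.5 F [ 0.8  1.  -2.4] tilt 0.02
mm [-0.1  0.2 10.1] units [-0.0001   0.00025  0.01259] rows>= 0.2
turn units -0.021
```

```bash
python3 -m creep '{"hand":[20,20,20,20,20],"delta_pos":[[0,0,0.004],[0,0,0.004],[0,0,0.004],[0,0,0.001],[0,0,0]],"turn":[0,0,0,0,0]}'
python3 -m creep '{"hand":[20,20,20,20,20],"delta_pos":[[0,0,0.001],[0,0,0],[0,0,0],[0,0,0],[0,0,0]],"turn":[0,0,0,0,0]}'
```

```text
clock: 12.3
tcp_pos: [0.4758, 0.4141, 0.1144]
orientation: [-0.0, 0.751, 0.66, 0.0]
wrist_force: [-0.7, 0.2, -2.2]
finger_gap: 0.0388
clock: 12.72
tcp_pos: [0.4759, 0.4143, 0.1141]
orientation: [-0.0, 0.751, 0.66, 0.0]
wrist_force: [0.1, -0.3, 4.1]
finger_gap: 0.0388
```

```bash
python3 -m creep '{"hand":[45,55,70,85,85],"delta_pos":[[0,0,0],[0,0,0],[0,0,0],[0,0,0],[0,0,0]],"turn":[0,0,0,0,0]}'
python3 go.py 586.4 44.0 300 -7.0
python3 -m creep '{"hand":[85,85,85,85,85],"delta_pos":[[0,0,-0.01],[0,0,-0.025],[0,0,-0.035],[0,0,-0.035],[0,0,-0.035]],"turn":[0,0,0,0,0]}'>/dev/null
python3 -m creep '{"hand":[85,85,85,85,85],"delta_pos":[[0,0,-0.03],[0,0,0],[0,0,0],[0,0,0],[0,0,0]],"turn":[0,0,0,0,0]}'
python3 go.py 586.4 44.0 270 -6.9
python3 - <<'E'
from h import *
c=cam("top");save(c,"top3.png",(130,290,120,400),2.8)
E
```

```text
clock: 13.13
tcp_pos: [0.4759, 0.414, 0.1133]
orientation: [0.0, 0.751, 0.66, -0.0]
wrist_force: [0.9, 0.5, 0.3]
finger_gap: 0.0848
t 13.13 tcp [475.9 414.  113.3] yawy -7.35 gap 84.8 F [0.9 0.5 0.3] tilt 0.01
mm [-352.8  157.  -186.6] units [-0.44104  0.1962  -0.2333 ] rows>= 10.3
turn units -0.07
clock: 13.97
tcp_pos: [0.4752, 0.4136, 0.2482]
orientation: [-0.0, 0.751, 0.66, -0.001]
wrist_force: [0.2, 0.0, 0.3]
finger_gap: 0.0851
t 13.97 tcp [475.2 413.6 248.2] yawy -7.35 gap 85.1 F [0.2 0.  0.3] tilt 0.13
mm [-352.4  157.5  -21.6] units [-0.44051  0.19688 -0.02699] rows>= 9.3
turn units -0.089
```

View pics/top3.png

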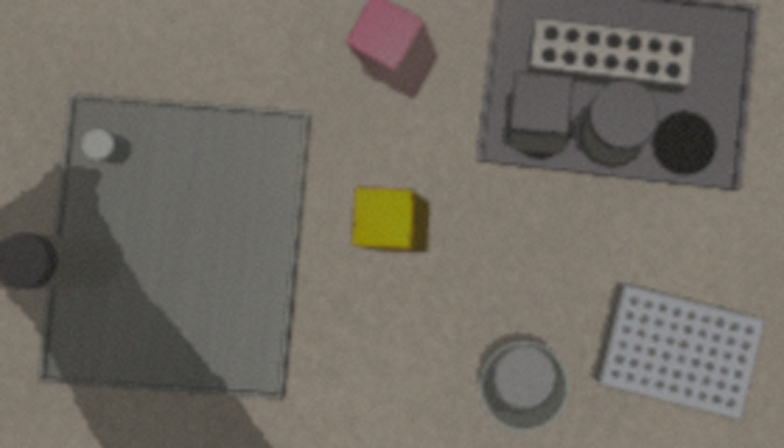

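```bash
python3 - <<'E'
from h import *
c=cam("top");W=cloud(c).reshape(-1,3)*1000
m=(W[:,2]>148)&(W[:,2]<166)&(abs(W[:,0]-476)<40)&(abs(W[:,1]-414)<40)
print(m.sum(),cv2.minEnclosingCircle(W[m][:,:2].astype(np.float32)),np.median(W[m][:,2]))
E
python3 -m creep '{"hand":[85,85,85,85,85],"delta_pos":[[-0.015,0.007,0],[-0.032,0.0142,0],[-0.032,0.0142,0],[-0.032,0.0142,0],[-0.032,0.0142,0]],"turn":[-0.09,0,0,0,0]}'>/dev/null
python3 -m creep '{"hand":[85,85,85,85,85],"delta_pos":[[-0.032,0.0142,0],[-0.032,0.0142,0],[-0.032,0.0142,0],[-0.032,0.0142,0],[-0.032,0.0142,0]],"turn":[0,0,0,0,0]}'>/dev/null
python3 -m creep '{"hand":[85,85,85,85,85],"delta_pos":[[-0.032,0.0142,0],[-0.032,0.0142,0],[-0.032,0.0142,0],[-0.032,0.0142,0],[-0.008,0.0042,0]],"turn":[0,0,0,0,0]}'>/dev/null
python3 -m creep '{"hand":[85,85,85,85,85],"delta_pos":[[0,0,0],[0,0,0],[0,0,0],[0,0,0],[0,0,0]],"turn":[0,0,0,0,0]}'>/dev/null
python3 go.py 586.4 44.0 113 -6.9
```

```text
348 ((475.7973937988281, 413.1800842285156), 20.419086456298828) 156.59496979943222
t 15.73 tcp [588.7  47.8 249.5] yawy -6.79 gap 85.1 F [-0.7 -0.5 -0.5] tilt 0.02
mm [ -4.1  -1.8 136.5] units [-0.00513 -0.00225  0.17067] rows>= 3.3
turn units 0.022
```

```bash
python3 -m creep '{"hand":[85,85,85,85,85],"delta_pos":[[-0.005,-0.0022,0],[0,0,0.02],[0,0,0.02],[0,0,0.025],[0,0,0.02]],"turn":[0,0,0,0,0]}'>/dev/null
python3 -m creep '{"hand":[85,85,85,85,85],"delta_pos":[[0,0,0],[0,0,0],[0,0,0],[0,0,0],[0,0,0]],"turn":[0,0,0,0,0]}'>/dev/null
python3 go.py 586.4 44.0 110 -6.9
```

```text
t 16.57 tcp [587.6  42.8 182.9] yawy -6.89 gap 85.0 F [-0.1  0.9  0.8] tilt 0.14
mm [ 1.  -1.5 72.9] units [ 0.0013  -0.00187  0.09114] rows>= 1.7
turn units 0.002
```

```bash
python3 -m creep '{"hand":[85,85,85,85,85],"delta_pos":[[0.0012,-0.0018,0.01],[0,0,0.025],[0,0,0.025],[0,0,0.02],[0,0,0.01]],"turn":[0,0,0,0,0]}'>/dev/null
python3 -m creep '{"hand":[85,85,85,85,85],"delta_pos":[[0,0,0],[0,0,0],[0,0,0],[0,0,0],[0,0,0]],"turn":[0,0,0,0,0]}'>/dev/null
python3 go.py 586.4 44.0 110 -6.9
```

```text
t 17.4 tcp [586.3  43.8 110.7] yawy -6.9 gap 85.0 F [ 0.1 -0.8  0.8] tilt 0.12
mm [0.2 0.  0.7] units [2.1e-04 6.0e-05 8.4e-04] rows>= 0.0
turn units -0.0
```

```bash
python3 -m creep '{"hand":[70,60,50,45,30],"delta_pos":[[0,0,0],[0,0,0],[0,0,0],[0,0,0],[0,0,0]],"turn":[0,0,0,0,0]}' 60
python3 -m creep '{"hand":[20,20,20,20,20],"delta_pos":[[0,0,0],[0,0,0],[0,0,0],[0,0,0],[0,0,0]],"turn":[0,0,0,0,0]}' 60
python3 go.py 470.7 351.6 300 -6.9
python3 -m creep '{"hand":[20,20,20,20,20],"delta_pos":[[0,0,-0.01],[0,0,-0.02],[0,0,-0.03],[0,0,-0.035],[0,0,-0.04]],"turn":[0,0,0,0,0]}'
python3 -m creep '{"hand":[20,20,20,20,20],"delta_pos":[[0,0,-0.035],[0,0,-0.035],[0,0,-0.03],[0,0,0],[0,0,0]],"turn":[0,0,0,0,0]}' >/dev/null
python3 go.py 470.7 351.6 300 -6.9
```

```text
clock: 17.82
tcp_pos: [0.5861, 0.0438, 0.1099]
orientation: [0.0, 0.748, 0.663, 0.0]
wrist_force: [1.3, -0.1, 1.3]
finger_gap: 0.043
clock: 18.23
tcp_pos: [0.5861, 0.0439, 0.1099]
orientation: [0.0, 0.748, 0.663, 0.0]
wrist_force: [1.1, -0.7, 2.8]
finger_gap: 0.0436
t 18.23 tcp [586.1  43.9 109.9] yawy -6.9 gap 43.6 F [ 1.1 -0.7  2.8] tilt 0.07
mm [ 291.7 -151.2 -190.3] units [ 0.36461 -0.18906 -0.23782] rows>= 9.1
turn units 0.0
clock: 18.65
tcp_pos: [0.5832, 0.0441, 0.2166]
orientation: [-0.002, 0.748, 0.663, -0.002]
wrist_force: [0.6, 0.0, -2.7]
finger_gap: 0.0433
t 19.07 tcp [585.5  43.9 298.2] yawy -6.89 gap 43.5 F [ 0.5 -0.1 -3.3] tilt 0.06
mm [ 291.6 -150.9   -1.9] units [ 0.36455 -0.18865 -0.00242] rows>= 7.9
turn units 0.001
```

```bash
python3 -m creep '{"hand":[20,20,20,20,20],"delta_pos":[[0.015,-0.0078,0],[0.03,-0.0155,0],[0.03,-0.0155,0],[0.03,-0.0155,0],[0.03,-0.0155,0]],"turn":[0,0,0,0,0]}'>/dev/null
python3 -m creep '{"hand":[20,20,20,20,20],"delta_pos":[[0.03,-0.0155,0],[0.03,-0.0155,0],[0.03,-0.0155,0],[0.03,-0.0155,0],[0.03,-0.0155,0]],"turn":[0,0,0,0,0]}'>/dev/null
python3 -m creep '{"hand":[20,20,20,20,20],"delta_pos":[[0.03,-0.0155,0],[0.03,-0.0155,0],[0.02,-0.01,0],[0,0,0],[0,0,0]],"turn":[0,0,0,0,0]}'>/dev/null
python3 -m creep '{"hand":[20,20,20,20,20],"delta_pos":[[0,0,0],[0,0,0],[0,0,0],[0,0,0],[0,0,0]],"turn":[0,0,0,0,0]}'>/dev/null
python3 go.py 470.7 351.6 116 -6.9
```

```text
t 20.73 tcp [471.4 351.2 297.6] yawy -6.97 gap 43.5 F [ 0.2  0.7 -2.4] tilt 0.01
mm [  0.3  -0.7 181.6] units [ 0.00036 -0.00089  0.22695] rows>= 4.4
turn units -0.014
```

```bash
python3 -m creep '{"hand":[20,20,20,20,20],"delta_pos":[[0,0,0.015],[0,0,0.03],[0,0,0.035],[0,0,0.035],[0,0,0.035]],"turn":[0,0,0,0,0]}'>/dev/null
python3 -m creep '{"hand":[20,20,20,20,20],"delta_pos":[[0,0,0.035],[0,0,0.025],[0,0,0.015],[0,0,0],[0,0,0]],"turn":[0,0,0,0,0]}'
python3 go.py 470.7 351.6 109 -6.9
```

```text
clock: 21.57
tcp_pos: [0.4708, 0.3514, 0.1172]
orientation: [-0.0, 0.749, 0.663, -0.001]
wrist_force: [-0.3, -0.3, -2.4]
finger_gap: 0.0433
t 21.57 tcp [470.8 351.4 117.2] yawy -6.93 gap 43.3 F [-0.3 -0.3 -2.4] tilt 0.08
mm [ 0.2 -0.1  8.2] units [ 0.00023 -0.00017  0.01022] rows>= 0.2
turn units -0.006
```

```bash
python3 -m creep '{"hand":[20,20,20,20,20],"delta_pos":[[0,0,0.004],[0,0,0.004],[0,0,0.002],[0,0,0],[0,0,0]],"turn":[0,0,0,0,0]}'
python3 -m creep '{"hand":[20,20,20,20,20],"delta_pos":[[0,0,0.001],[0,0,0],[0,0,0],[0,0,0],[0,0,0]],"turn":[0,0,0,0,0]}'
```

```text
clock: 21.98
tcp_pos: [0.4712, 0.352, 0.1099]
orientation: [0.0, 0.748, 0.663, 0.0]
wrist_force: [-0.2, -0.3, -2.2]
finger_gap: 0.0436
clock: 22.4
tcp_pos: [0.4711, 0.3519, 0.1088]
orientation: [-0.0, 0.748, 0.663, 0.0]
wrist_force: [-0.1, 0.6, -2.3]
finger_gap: 0.0435
```

```bash
python3 -m creep '{"hand":[20,20,20,20,20],"delta_pos":[[0,0,0.0012],[0,0,0],[0,0,0],[0,0,0],[0,0,0]],"turn":[0,0,0,0,0]}'
python3 -m creep '{"hand":[20,20,20,20,20],"delta_pos":[[0,0,0.0007],[0,0,0],[0,0,0],[0,0,0],[0,0,0]],"turn":[0,0,0,0,0]}'
```

```text
clock: 22.82
tcp_pos: [0.4712, 0.352, 0.1079]
orientation: [0.0, 0.748, 0.663, 0.0]
wrist_force: [0.9, -0.1, -2.0]
finger_gap: 0.0433
clock: 23.23
tcp_pos: [0.4713, 0.3521, 0.1079]
orientation: [0.0, 0.748, 0.663, 0.001]
wrist_force: [-1.2, -0.6, 5.1]
finger_gap: 0.0433
```

```bash
python3 -m creep '{"hand":[47,55,70,85,85],"delta_pos":[[0,0,0],[0,0,0],[0,0,0],[0,0,0],[0,0,0]],"turn":[0,0,0,0,0]}'
python3 -m creep '{"hand":[85,85,85,85,85],"delta_pos":[[0,0,-0.01],[0,0,-0.025],[0,0,-0.035],[0,0,-0.035],[0,0,-0.035]],"turn":[0,0,0,0,0]}'>/dev/null
python3 -m creep '{"hand":[85,85,85,85,85],"delta_pos":[[0,0,-0.03],[0,0,0],[0,0,0],[0,0,0],[0,0,0]],"turn":[0,0,0,0,0]}' >/dev/null
python3 go.py 578.5 -17.6 250 -7.3
```

```text
clock: 23.65
tcp_pos: [0.4709, 0.3518, 0.1069]
orientation: [-0.0, 0.748, 0.663, -0.0]
wrist_force: [-0.3, 0.2, -0.7]
finger_gap: 0.0845
t 24.48 tcp [470.4 351.5 241.9] yawy -6.9 gap 85.2 F [-0.4  0.   0.1] tilt 0.13
mm [-353.4  151.7   -7.9] units [-0.44179  0.18958 -0.00984] rows>= 9.2
turn units 0.08
```

```bash
python3 -m creep '{"hand":[85,85,85,85,85],"delta_pos":[[-0.015,0.0064,0],[-0.032,0.0137,0],[-0.032,0.0137,0],[-0.032,0.0137,0],[-0.032,0.0137,0]],"turn":[0.08,0,0,0,0]}'>/dev/null
python3 -m creep '{"hand":[85,85,85,85,85],"delta_pos":[[-0.032,0.0137,0],[-0.032,0.0137,0],[-0.032,0.0137,0],[-0.032,0.0137,0],[-0.032,0.0137,0]],"turn":[0,0,0,0,0]}'>/dev/null
python3 -m creep '{"hand":[85,85,85,85,85],"delta_pos":[[-0.032,0.0137,0],[-0.032,0.0137,0],[-0.032,0.0137,0],[-0.032,0.0137,0],[-0.009,0.005,0]],"turn":[0,0,0,0,0]}'>/dev/null
python3 -m creep '{"hand":[85,85,85,85,85],"delta_pos":[[0,0,0],[0,0,0],[0,0,0],[0,0,0],[0,0,0]],"turn":[0,0,0,0,0]}'>/dev/null
python3 go.py 578.5 -17.6 105 -7.3
```

```text
t 26.15 tcp [576.4 -15.3 243.2] yawy -7.2 gap 85.0 F [-1.  -0.3  0.2] tilt 0.02
mm [ -2.1   2.4 138.2] units [-0.00261  0.00301  0.17278] rows>= 3.3
turn units 0.021
```

```bash
python3 -m creep '{"hand":[85,85,85,85,85],"delta_pos":[[-0.0026,0.003,0.01],[0,0,0.02],[0,0,0.025],[0,0,0.025],[0,0,0.02]],"turn":[0.02,0,0,0,0]}'>/dev/null
python3 -m creep '{"hand":[85,85,85,85,85],"delta_pos":[[0,0,0],[0,0,0],[0,0,0],[0,0,0],[0,0,0]],"turn":[0,0,0,0,0]}'>/dev/null
python3 go.py 578.5 -17.6 102 -7.3
```

```text
t 26.98 tcp [579.7 -18.9 164.5] yawy -7.39 gap 84.7 F [ 0.4  0.3 -0.4] tilt 0.14
mm [ 1.2 -1.5 62.5] units [ 0.00145 -0.00192  0.0781 ] rows>= 1.5
turn units -0.018
```

```bash
python3 -m creep '{"hand":[85,85,85,85,85],"delta_pos":[[0.0014,-0.0018,0.01],[0,0,0.02],[0,0,0.02],[0,0,0.02],[0,0,0.008]],"turn":[0,0,0,0,0]}'>/dev/null
python3 -m creep '{"hand":[85,85,85,85,85],"delta_pos":[[0,0,0],[0,0,0],[0,0,0],[0,0,0],[0,0,0]],"turn":[0,0,0,0,0]}'>/dev/null
python3 go.py 578.5 -17.6 102 -7.3
```

```text
t 27.82 tcp [578.3 -17.7 101.8] yawy -7.4 gap 84.9 F [ 0.8 -0.4  0.1] tilt 0.11
mm [ 0.1  0.2 -0.2] units [ 0.00013  0.0002  -0.00027] rows>= 0.0
turn units -0.019
```

```bash
python3 -m creep '{"hand":[70,60,55,50,40],"delta_pos":[[0,0,0],[0,0,0],[0,0,0],[0,0,0],[0,0,0]],"turn":[0,0,0,0,0]}' 70
python3 -m creep '{"hand":[30,30,30,30,30],"delta_pos":[[0,0,0],[0,0,0],[0,0,0],[0,0,0],[0,0,0]],"turn":[0,0,0,0,0]}' 70
python3 go.py
python3 -m creep '{"hand":[30,30,30,30,30],"delta_pos":[[0,0,-0.01],[0,0,-0.02],[0,0,-0.03],[0,0,-0.035],[0,0,-0.04]],"turn":[0,0,0,0,0]}'
python3 -m creep '{"hand":[30,30,30,30,30],"delta_pos":[[0,0,-0.035],[0,0,-0.035],[0,0,-0.03],[0,0,0],[0,0,0]],"turn":[0,0,0,0,0]}' >/dev/null
python3 go.py 465 289.9 300 -7.3
```

```text
clock: 28.23
tcp_pos: [0.578, -0.0176, 0.1013]
orientation: [0.0, 0.751, 0.66, 0.0]
wrist_force: [0.1, -0.6, 3.1]
finger_gap: 0.0505
clock: 28.65
tcp_pos: [0.578, -0.0176, 0.1013]
orientation: [0.0, 0.751, 0.66, 0.0]
wrist_force: [1.1, 0.2, 5.9]
finger_gap: 0.0508
t 28.65 tcp [578.  -17.6 101.3] yawy -7.4 gap 50.8 F [1.1 0.2 5.9] tilt 0.06
clock: 29.07
tcp_pos: [0.5758, -0.0173, 0.2079]
orientation: [-0.002, 0.751, 0.66, -0.002]
wrist_force: [1.3, -0.3, -3.2]
finger_gap: 0.0507
t 29.48 tcp [578.  -17.6 289.5] yawy -7.4 gap 50.6 F [ 0.3 -0.4 -1.7] tilt 0.1
mm [ 290.4 -151.7  -10.7] units [ 0.36304 -0.18957 -0.01343] rows>= 7.9
turn units -0.02
```

```bash
python3 -m creep '{"hand":[30,30,30,30,30],"delta_pos":[[0.015,-0.0078,0],[0.03,-0.0155,0],[0.03,-0.0155,0],[0.03,-0.0155,0],[0.03,-0.0155,0]],"turn":[0,0,0,0,0]}'>/dev/null
python3 -m creep '{"hand":[30,30,30,30,30],"delta_pos":[[0.03,-0.0155,0],[0.03,-0.0155,0],[0.03,-0.0155,0],[0.03,-0.0155,0],[0.03,-0.0155,0]],"turn":[0,0,0,0,0]}'>/dev/null
python3 -m creep '{"hand":[30,30,30,30,30],"delta_pos":[[0.03,-0.0155,0],[0.03,-0.0155,0],[0.018,-0.01,0],[0,0,0],[0,0,0]],"turn":[0,0,0,0,0]}'>/dev/null
python3 -m creep '{"hand":[30,30,30,30,30],"delta_pos":[[0,0,0],[0,0,0],[0,0,0],[0,0,0],[0,0,0]],"turn":[0,0,0,0,0]}'>/dev/null
python3 go.py 465 289.9 108 -7.3
```

```text
t 31.15 tcp [465.9 289.2 288.8] yawy -7.47 gap 50.4 F [-0.2 -0.1 -2.5] tilt 0.01
mm [  0.6  -1.  180.8] units [ 0.00071 -0.00129  0.22598] rows>= 4.3
turn units -0.033
```

```bash
python3 -m creep '{"hand":[30,30,30,30,30],"delta_pos":[[0,0,0.015],[0,0,0.03],[0,0,0.035],[0,0,0.035],[0,0,0.035]],"turn":[0,0,0,0,0]}'>/dev/null
python3 -m creep '{"hand":[30,30,30,30,30],"delta_pos":[[0,0,0.035],[0,0,0.025],[0,0,0.015],[0,0,0],[0,0,0]],"turn":[0,0,0,0,0]}' >/dev/null
python3 -m creep '{"hand":[30,30,30,30,30],"delta_pos":[[0,0,0.003],[0,0,0.003],[0,0,0.002],[0,0,0],[0,0,0]],"turn":[0,0,0,0,0]}'
python3 go.py 465 289.9 99.3 -7.3
```

```text
clock: 32.4
tcp_pos: [0.4658, 0.2899, 0.1028]
orientation: [0.0, 0.751, 0.66, 0.0]
wrist_force: [0.2, -0.4, -2.4]
finger_gap: 0.0507
t 32.4 tcp [465.8 289.9 102.8] yawy -7.4 gap 50.7 F [ 0.2 -0.4 -2.4] tilt 0.04
mm [-0.1 -0.8  3.5] units [-0.00017 -0.00099  0.00438] rows>= 0.1
turn units -0.019
```

```bash
python3 -m creep '{"hand":[30,30,30,30,30],"delta_pos":[[0,0,0.003],[0,0,0.0008],[0,0,0],[0,0,0],[0,0,0]],"turn":[0,0,0,0,0]}'
python3 -m creep '{"hand":[30,30,30,30,30],"delta_pos":[[0,0,0.001],[0,0,0],[0,0,0],[0,0,0],[0,0,0]],"turn":[0,0,0,0,0]}'
```

```text
clock: 32.82
tcp_pos: [0.4656, 0.2898, 0.0993]
orientation: [-0.0, 0.751, 0.66, 0.0]
wrist_force: [-0.5, 0.6, -2.3]
finger_gap: 0.0505
clock: 33.23
tcp_pos: [0.4657, 0.2899, 0.0993]
orientation: [0.0, 0.751, 0.66, 0.0]
wrist_force: [-1.7, -0.5, 6.2]
finger_gap: 0.0509
```

```bash
python3 -m creep '{"hand":[55,60,70,85,85],"delta_pos":[[0,0,0],[0,0,0],[0,0,0],[0,0,0],[0,0,0]],"turn":[0,0,0,0,0]}'
python3 -m creep '{"hand":[85,85,85,85,85],"delta_pos":[[0,0,-0.01],[0,0,-0.025],[0,0,-0.035],[0,0,-0.035],[0,0,-0.035]],"turn":[0,0,0,0,0]}'>/dev/null
python3 -m creep '{"hand":[85,85,85,85,85],"delta_pos":[[0,0,-0.035],[0,0,0],[0,0,0],[0,0,0],[0,0,0]],"turn":[0,0,0,0,0]}' >/dev/null
python3 go.py 641 -15.2 230 -7.5
python3 - <<'E'
from h import *
c=cam("side");save(c,"side4.png")
c=cam("top");W=cloud(c).reshape(-1,3)*1000
for lo,hi,x,y in [(128,139,465.7,289.9),(139,150,471,352)]:
  m=(W[:,2]>lo)&(W[:,2]<hi)&(abs(W[:,0]-x)<40)&(abs(W[:,1]-y)<35)
  print(m.sum(),cv2.minAreaRect(W[m][:,:2].astype(np.float32)))
P=W
m=(P[:,2]>50)&(P[:,2]<66)&(P[:,1]<70)&(P[:,1]>-100)&(P[:,0]>595)&(P[:,0]<700)
print("block",m.sum(),cv2.minAreaRect(P[m][:,:2].astype(np.float32)))
E
```

```text
clock: 33.65
tcp_pos: [0.4656, 0.2898, 0.0984]
orientation: [-0.0, 0.751, 0.66, 0.0]
wrist_force: [-0.0, 0.4, -0.6]
finger_gap: 0.0847
t 34.48 tcp [464.9 289.5 237.4] yawy -7.4 gap 84.8 F [-0.1 -0.5 -0.2] tilt 0.12
mm [-279.4  213.9    7.3] units [-0.34931  0.26736  0.00916] rows>= 8.4
turn units 0.02
495 ((466.22930908203125, 289.061767578125), (50.71831130981445, 50.7515754699707), 45.98695373535156)
0 ((0.0, 0.0), (0.0, 0.0), 0.0)
block 1007 ((640.8200073242188, -15.654167175292969), (129.7667694091797, 40.98093032836914), 82.52445983886719)
```

View pics/side4.png

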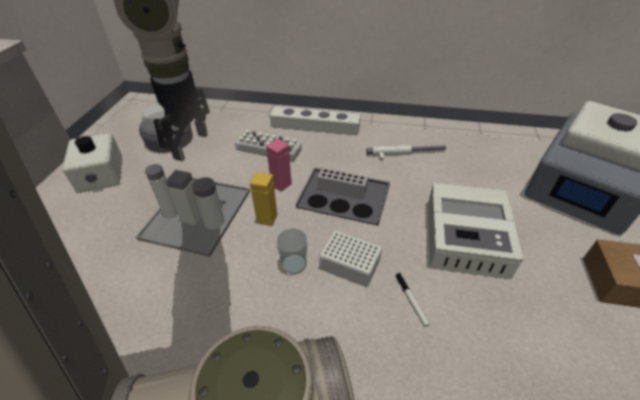

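```bash
python3 -m creep '{"hand":[85,85,85,85,85],"delta_pos":[[-0.0125,0.0095,0],[-0.0258,0.0198,0],[-0.0258,0.0198,0],[-0.0258,0.0198,0],[-0.0258,0.0198,0]],"turn":[0.02,0,0,0,0]}'>/dev/null
python3 -m creep '{"hand":[85,85,85,85,85],"delta_pos":[[-0.0258,0.0198,0],[-0.0258,0.0198,0],[-0.0258,0.0198,0],[-0.0258,0.0198,0],[-0.0258,0.0198,0]],"turn":[0,0,0,0,0]}'>/dev/null
python3 -m creep '{"hand":[85,85,85,85,85],"delta_pos":[[-0.0258,0.0198,0],[-0.0258,0.0198,0],[-0.0258,0.0198,0],[-0.0258,0.0198,0],[0,0,0]],"turn":[0,0,0,0,0]}'>/dev/null
python3 -m creep '{"hand":[85,85,85,85,85],"delta_pos":[[0,0,0],[0,0,0],[0,0,0],[0,0,0],[0,0,0]],"turn":[0,0,0,0,0]}'>/dev/null
python3 go.py 641 -15.2 80 -7.5
python3 - <<'E'
from h import *
c=cam("wrist");save(c,"wrist5.png");w=cloud(c)*1000;P=w.reshape(-1,3)
m=(P[:,2]>50)&(P[:,2]<64)&(P[:,1]<70)&(P[:,1]>-100)&(P[:,0]>595)&(P[:,0]<700)
print("block",m.sum(),cv2.minAreaRect(P[m][:,:2].astype(np.float32)),np.median(P[m][:,2]))
E
```

```text
t 36.25 tcp [640.7 -13.1 238.8] yawy -7.42 gap 84.9 F [-1.2  0.3  0.6] tilt 0.01
mm [ -2.1   0.6 158.8] units [-0.0026   0.00073  0.19849] rows>= 3.8
turn units 0.016
block 5281 ((641.240478515625, -14.995704650878906), (129.76776123046875, 40.011512756347656), 82.51189422607422) 56.576258379608
```

View pics/wrist5.png

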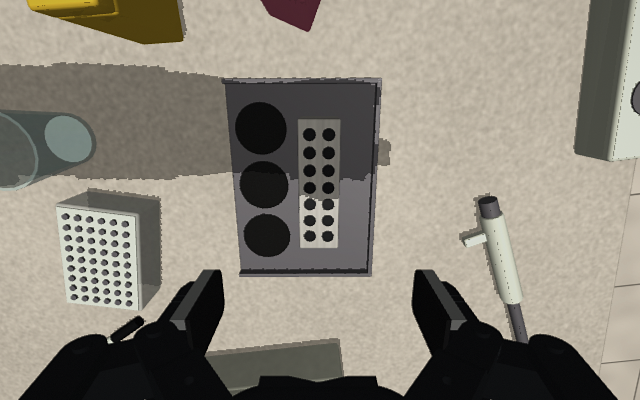

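```bash
python3 - <<'E'
from h import *
c=cam("wrist");w=cloud(c)*1000
g=c["pixels"].astype(int).max(2)
m=(w[...,2]<11)&(w[...,2]>4)&(g<45)
m[:,:232]=0;m[:,295:]=0;m[:95]=0;m[265:]=0
n,l,s,ce=cv2.connectedComponentsWithStats(m.astype(np.uint8))
for i in range(1,n):
    if s[i,4]>500:
        Q=w[l==i];print(s[i,4],Q[:,:2].mean(0),cv2.minEnclosingCircle(Q[:,:2].astype(np.float32)),Q[:,2].mean())
E
python3 -m creep '{"hand":[85,85,85,85,85],"delta_pos":[[-0.0026,0.0005,0.01],[0,0,0.03],[0,0,0.03],[0,0,0.03],[0,0,0.03]],"turn":[0,0,0,0,0]}'>/dev/null
python3 -m creep '{"hand":[85,85,85,85,85],"delta_pos":[[0,0,0.02],[0,0,0],[0,0,0],[0,0,0],[0,0,0]],"turn":[0,0,0,0,0]}'>/dev/null
python3 go.py 641.1 -15.1 38 -7.5
```

```text
2151 [586.61460818  44.53293427] ((586.3707885742188, 43.93264389038086), 27.841276168823242) 6.9944735025974305
1806 [578.89300363 -16.76080698] ((578.763427734375, -17.290468215942383), 27.61947250366211) 6.975955982325053
1539 [571.23826499 -78.51342126] ((571.6753540039062, -79.08280944824219), 28.05303382873535) 6.995979882599123
t 37.18 tcp [642.3 -16.2 120.3] yawy -7.49 gap 84.7 F [ 0.1  1.  -0.1] tilt 0.17
mm [ 1.  -1.6 82.3] units [ 0.0012  -0.00194  0.10284] rows>= 2.0
turn units 0.001
```

```bash
python3 -m creep '{"hand":[85,85,85,85,85],"delta_pos":[[0.0012,-0.0018,0.01],[0,0,0.025],[0,0,0.025],[0,0,0.025],[0,0,0.0125]],"turn":[0,0,0,0,0]}'>/dev/null
python3 -m creep '{"hand":[85,85,85,85,85],"delta_pos":[[0,0,0],[0,0,0],[0,0,0],[0,0,0],[0,0,0]],"turn":[0,0,0,0,0]}'>/dev/null
python3 go.py 641.1 -15.1 38 -7.5
```

```text
t 38.02 tcp [640.9 -15.1  42. ] yawy -7.5 gap 84.6 F [ 0.5  0.4 -0.1] tilt 0.15
mm [0.  0.2 4. ] units [3.00e-05 2.30e-04 4.99e-03] rows>= 0.1
turn units 0.001
```

```bash
python3 -m creep '{"hand":[85,85,85,80,70],"delta_pos":[[0,0,0.004],[0,0,0],[0,0,0],[0,0,0],[0,0,0]],"turn":[0,0,0,0,0]}' 90
python3 -m creep '{"hand":[55,45,40,30,20],"delta_pos":[[0,0,0],[0,0,0],[0,0,0],[0,0,0],[0,0,0]],"turn":[0,0,0,0,0]}' 90
python3 -m creep '{"hand":[20,20,20,20,20],"delta_pos":[[0,0,0],[0,0,0],[0,0,0],[0,0,0],[0,0,0]],"turn":[0,0,0,0,0]}' 90
python3 go.py 558.2 -340.7 170 0
python3 -m creep '{"hand":[20,20,20,20,20],"delta_pos":[[0,0,-0.01],[0,0,-0.02],[0,0,-0.03],[0,0,-0.035],[0,0,-0.04]],"turn":[0,0,0,0,0]}'
python3 -m creep '{"hand":[20,20,20,20,20],"delta_pos":[[0,0,-0.035],[0,0,-0.02],[0,0,-0.01],[0,0,0],[0,0,0]],"turn":[0,0,0,0,0]}' 
python3 go.py 558.2 -340.7 200 0
```

```text
clock: 38.43
tcp_pos: [0.6398, -0.0149, 0.0373]
orientation: [-0.0, 0.752, 0.659, 0.0]
wrist_force: [0.4, 0.1, -0.6]
finger_gap: 0.0705
clock: 38.85
tcp_pos: [0.6407, -0.0151, 0.0381]
orientation: [0.001, 0.752, 0.659, 0.001]
wrist_force: [1.8, 0.8, 2.3]
finger_gap: 0.0389
clock: 39.27
tcp_pos: [0.6407, -0.015, 0.038]
orientation: [0.001, 0.752, 0.659, 0.001]
wrist_force: [2.3, 0.0, 5.0]
finger_gap: 0.0386
t 39.27 tcp [640.7 -15.   38. ] yawy -7.5 gap 38.6 F [2.3 0.  5. ] tilt 0.11
mm [-333.6  -39.  -132.1] units [-0.41703 -0.04876 -0.16512] rows>= 8.7
turn units -1.5
clock: 39.68
tcp_pos: [0.6365, -0.0145, 0.143]
orientation: [-0.003, 0.752, 0.659, -0.003]
wrist_force: [1.3, 0.4, -5.2]
finger_gap: 0.0389
clock: 40.1
tcp_pos: [0.6387, -0.0148, 0.1956]
orientation: [-0.001, 0.752, 0.659, -0.001]
wrist_force: [-0.1, 0.1, -4.9]
finger_gap: 0.0386
t 40.1 tcp [638.7 -14.8 195.6] yawy -7.5 gap 38.6 F [-0.1  0.1 -4.9] tilt 0.18
mm [-333.6  -37.3   -4.3] units [-0.41703 -0.04667 -0.00535] rows>= 8.1
turn units -1.5
```

Run:
```python
from h import *
for cn in ["top","side"]:
    c=cam(cn);w=cloud(c)*1000;P=w.reshape(-1,3)
    print(cn,[(np.round(r["location"],1).tolist(),round(r["score"],2)) for r in env.pinpoint(cn,"bath_well")][:2])
    m=(P[:,2]>72)&(P[:,2]<80)&(P[:,0]>400)&(P[:,0]<650)&(P[:,1]<-235)&(P[:,1]>-445)
    Q=P[m]
    def edge(a,b,lo,hi):
        x=[];mn=[];mx=[]
        for k in np.arange(lo,hi,6):
            q=Q[abs(Q[:,a]-k)<4][:,b]
            if len(q)>10: x.append(k);mn.append(q.min());mx.append(q.max())
        f1=np.polyfit(x,mn,1);f2=np.polyfit(x,mx,1)
        print("  along",a,"min edge slope deg",np.degrees(np.arctan(f1[0])).round(2),np.median(mn).round(1),"max",np.degrees(np.arctan(f2[0])).round(2),np.median(mx).round(1))
    edge(1,0,-420,-260);edge(0,1,425,525);
    q=Q[(Q[:,1]>-400)&(Q[:,1]<-290)]
    # gap in x = well
    h=np.sort(q[:,0]);g=np.diff(h);i=g.argmax();print("  well x",h[i],h[i+1])
    q=Q[(Q[:,0]>540)&(Q[:,0]<575)];h=np.sort(q[:,1]);g=np.diff(h);i=g.argmax();print("  well y",h[i],h[i+1])
    # slopes of well edges along y
    for lo in (0,1):
        x=[];e=[]
        for k in np.arange(-400,-285,5):
            v=Q[abs(Q[:,1]-k)<3][:,0]
            v=v[v<557] if lo==0 else v[v>557]
            if len(v): x.append(k);e.append(v.max() if lo==0 else v.min())
        f=np.polyfit(x,e,1);print("  well edge",lo,np.degrees(np.arctan(f[0])),np.median(e))
```

```text
top [([181.7, 480.6], 0.77)]
  along 1 min edge slope deg -0.12 418.5 max 0.69 636.6
  along 0 min edge slope deg 0.04 -427.7 max -0.03 -248.2
  well x 530.0953203910553 584.0791684070313
  well y -408.9325058615834 -265.8767012858701
  well edge 0 0.8174201581651742 529.2761425413469
  well edge 1 -0.29345362177005924 585.1536735299927
side [([211.9, 471.4], 0.69)]
  along 1 min edge slope deg 0.05 415.8 max -0.09 635.9
  along 0 min edge slope deg 0.5 -426.4 max 0.09 -247.9
  well x 531.3173254972961 580.2295006873416
  well y -408.09018494282685 -265.24106948611677
  well edge 0 -0.09625383294841863 529.1342641462702
  well edge 1 -0.5293811878551207 583.2490418836402
```

```bash
python3 -m creep '{"hand":[20,20,20,20,20],"delta_pos":[[0,0,0],[0,0,0],[0,0,0],[0,0,0],[0,0,0]],"turn":[-0.5,-0.5,-0.5,0,0]}'>/dev/null
python3 -m creep '{"hand":[20,20,20,20,20],"delta_pos":[[-0.013,-0.0035,0],[-0.026,-0.0066,0],[-0.026,-0.0066,0],[-0.026,-0.0066,0],[-0.026,-0.0066,0]],"turn":[0,0,0,0,0]}'>/dev/null
python3 -m creep '{"hand":[20,20,20,20,20],"delta_pos":[[-0.026,-0.0066,0],[-0.026,-0.0066,0],[-0.026,-0.0066,0],[-0.026,-0.0066,0],[-0.026,-0.0066,0]],"turn":[0,0,0,0,0]}'>/dev/null
python3 -m creep '{"hand":[20,20,20,20,20],"delta_pos":[[-0.026,-0.0066,0],[-0.026,-0.0066,0],[-0.026,-0.0066,0],[-0.026,-0.0066,0],[-0.026,-0.0066,0]],"turn":[0,0,0,0,0]}'>/dev/null
python3 -m creep '{"hand":[20,20,20,20,20],"delta_pos":[[-0.026,-0.0066,0],[0,0,0],[0,0,0],[0,0,0],[0,0,0]],"turn":[0,0,0,0,0]}'>/dev/null
python3 -m creep '{"hand":[20,20,20,20,20],"delta_pos":[[0,0,0],[0,0,0],[0,0,0],[0,0,0],[0,0,0]],"turn":[0,0,0,0,0]}'
python3 go.py 557.2 -337.4 130 0
python3 - <<'E'
from h import *
c=cam("wrist");save(c,"wrist6.png");np.savez("wrist6.npz",w=cloud(c))
E
```

```text
clock: 42.8
tcp_pos: [0.558, -0.337, 0.1974]
orientation: [0.0, 0.707, 0.707, 0.0]
wrist_force: [0.4, -1.1, -5.4]
finger_gap: 0.0386
t 42.8 tcp [ 558.  -337.   197.4] yawy 0.03 gap 38.6 F [ 0.4 -1.1 -5.4] tilt 0.01
mm [-0.4 -0.8 67.4] units [-0.00046 -0.00102  0.08422] rows>= 1.6
turn units 0.006
```

View pics/wrist6.png

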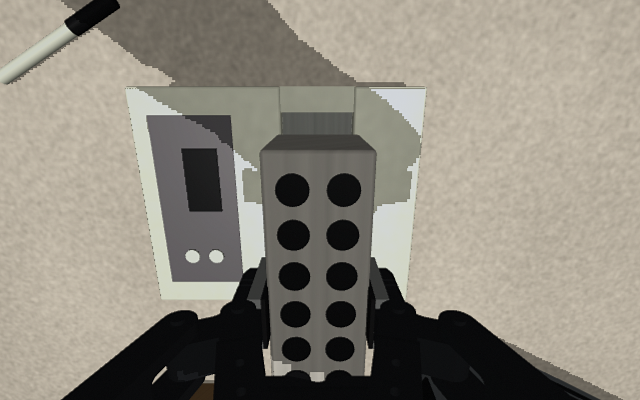

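Run:
```python
import numpy as np,cv2
w=np.load("wrist6.npz")["w"]*1000;P=w.reshape(-1,3)
m=(P[:,2]>57)&(P[:,2]<68)&(P[:,0]>500)&(P[:,0]<610)&(P[:,1]<-240)&(P[:,1]>-340)
Q=P[m];print("floor",m.sum(),np.percentile(Q,[1,99],axis=0).round(1).tolist())
m=(P[:,2]>72)&(P[:,2]<79)&(P[:,0]>400)&(P[:,0]<660)&(P[:,1]<-230)&(P[:,1]>-440)
Q=P[m];print("top",m.sum(),np.percentile(Q,[.3,99.7],axis=0).round(1).tolist(),np.median(Q[:,2]))
q=Q[(Q[:,1]<-272)&(Q[:,1]>-282)];h=np.sort(q[:,0]);g=np.diff(h);i=g.argmax();print("well x",h[i],h[i+1])
q=Q[(Q[:,0]>540)&(Q[:,0]<575)];print("end y min",q[:,1].min())
for r in range(88,130,4):
    print(r,[ (int(cx),w[r,cx].round(1).tolist()) for cx in (300,330)])
m=(P[:,2]>160)&(P[:,2]<222)&(P[:,0]>500)&(P[:,0]<610)&(P[:,1]<-255)&(P[:,1]>-320);Q=P[m]
print("block top z",np.median(Q[Q[:,2]>200][:,2]),"x",Q[Q[:,2]>205][:,0].min(),Q[Q[:,2]>205][:,0].max(),"ymax",np.percentile(Q[Q[:,2]>205][:,1],99.5))
# heater side edge yaw from wrist
```

```text
floor 1556 [[530.3, -282.4, 60.6], [584.1, -266.5, 65.8]]
top 36408 [[418.5, -425.2, 72.1], [636.2, -248.1, 76.0]] 73.64172532156896
well x 530.0413013900609 584.4965671683708
end y min -265.3670642552671
88 [(300, [545.4, -249.4, 74.6]), (330, [567.0, -249.3, 72.3])]
92 [(300, [545.2, -252.1, 72.0]), (330, [567.0, -252.1, 72.7])]
96 [(300, [545.2, -254.8, 73.6]), (330, [567.1, -254.8, 73.1])]
100 [(300, [545.2, -257.6, 74.4]), (330, [567.1, -257.6, 73.7])]
104 [(300, [545.1, -260.4, 73.3]), (330, [567.1, -260.4, 73.2])]
108 [(300, [545.1, -263.2, 73.7]), (330, [567.2, -263.2, 73.0])]
112 [(300, [544.5, -266.5, 62.5]), (330, [567.6, -266.5, 61.5])]
116 [(300, [544.5, -269.5, 62.9]), (330, [567.6, -269.5, 62.1])]
120 [(300, [544.3, -272.5, 61.5]), (330, [567.7, -272.4, 62.4])]
124 [(300, [544.3, -275.5, 62.3]), (330, [567.7, -275.5, 61.4])]
128 [(300, [544.3, -278.5, 63.1]), (330, [567.7, -278.4, 63.3])]
block top z 215.8461116021712 x 537.8546070231944 578.0535782267907 ymax -272.0510592544356
```

```bash
python3 -m creep '{"hand":[20,20,20,20,20],"delta_pos":[[-0.0003,-0.0008,0.01],[0,0,0.025],[0,0,0.025],[0,0,0.02],[0,0,0.01]],"turn":[0,0,0,0,0]}'>/dev/null
python3 -m creep '{"hand":[20,20,20,20,20],"delta_pos":[[0,0,0.01],[0,0,0],[0,0,0],[0,0,0],[0,0,0]],"turn":[0,0,0,0,0]}'
python3 go.py 557.3 -337.3 93.5 0
```

```text
clock: 43.68
tcp_pos: [0.5579, -0.3381, 0.1186]
orientation: [0.001, 0.707, 0.707, 0.0]
wrist_force: [-0.2, 0.3, -5.3]
finger_gap: 0.0387
t 43.68 tcp [ 557.9 -338.1  118.6] yawy 0.0 gap 38.7 F [-0.2  0.3 -5.3] tilt 0.13
mm [ 0.9 -0.7 25.1] units [ 0.0011  -0.00083  0.03142] rows>= 0.6
turn units 0.001
```

```bash
python3 -m creep '{"hand":[20,20,20,20,20],"delta_pos":[[0.001,-0.0008,0.005],[0,0,0.005],[0,0,0.005],[0,0,0.005],[0,0,0.005]],"turn":[0,0,0,0,0]}'
python3 -m creep '{"hand":[20,20,20,20,20],"delta_pos":[[0,0,0.0025],[0,0,0],[0,0,0],[0,0,0],[0,0,0]],"turn":[0,0,0,0,0]}'
python3 -m creep '{"hand":[20,20,20,20,20],"delta_pos":[[0,0,0.002],[0,0,0],[0,0,0],[0,0,0],[0,0,0]],"turn":[0,0,0,0,0]}'
python3 go.py 557.3 -337.3 93 0
```

```text
clock: 44.1
tcp_pos: [0.5564, -0.3367, 0.0967]
orientation: [-0.0, 0.707, 0.707, 0.0]
wrist_force: [0.6, -0.8, -5.1]
finger_gap: 0.0386
clock: 44.52
tcp_pos: [0.5568, -0.3369, 0.0956]
orientation: [0.0, 0.707, 0.707, 0.0]
wrist_force: [0.2, 0.1, -6.1]
finger_gap: 0.0386
clock: 44.93
tcp_pos: [0.5566, -0.3368, 0.0937]
orientation: [0.0, 0.707, 0.707, 0.0]
wrist_force: [0.7, -0.7, -4.9]
finger_gap: 0.0387
t 44.93 tcp [ 556.6 -336.8   93.7] yawy 0.0 gap 38.7 F [ 0.7 -0.7 -4.9] tilt 0.0
mm [-0.5  0.7  0.7] units [-0.00064  0.00091  0.00093] rows>= 0.0
turn units 0.0
```

```bash
python3 -m creep '{"hand":[20,20,20,20,20],"delta_pos":[[0,0,0.001],[0,0,0],[0,0,0],[0,0,0],[0,0,0]],"turn":[0,0,0,0,0]}'
python3 -m creep '{"hand":[20,20,20,20,20],"delta_pos":[[0,0,0.001],[0,0,0],[0,0,0],[0,0,0],[0,0,0]],"turn":[0,0,0,0,0]}'
```

```text
clock: 45.35
tcp_pos: [0.5567, -0.3369, 0.0931]
orientation: [0.0, 0.707, 0.707, 0.0]
wrist_force: [0.0, 0.2, -3.2]
finger_gap: 0.0388
clock: 45.77
tcp_pos: [0.5567, -0.3369, 0.0931]
orientation: [0.0, 0.707, 0.707, 0.0]
wrist_force: [-2.7, 1.4, 5.4]
finger_gap: 0.0388
```

```bash
python3 -m creep '{"hand":[42,50,60,75,85],"delta_pos":[[0,0,0],[0,0,0],[0,0,0],[0,0,0],[0,0,0]],"turn":[0,0,0,0,0]}'
python3 -m creep '{"hand":[85,85,85,85,85],"delta_pos":[[0,0,0],[0,0,-0.015],[0,0,-0.03],[0,0,-0.035],[0,0,-0.035]],"turn":[0,0,0,0,0]}'
python3 -m creep '{"hand":[85,85,85,85,85],"delta_pos":[[0,0,-0.035],[0,0,-0.035],[0,0,0],[0,0,0],[0,0,0]],"turn":[0,0,0,0,0]}'
python3 go.py 465.7 289.9 245 -7.4
python3 - <<'E'
from h import *
c=cam("wrist");save(c,"wrist7.png");P=cloud(c).reshape(-1,3)*1000
m=(P[:,2]>100)&(P[:,2]<122)&(P[:,0]>500)&(P[:,0]<610)&(P[:,1]<-250)&(P[:,1]>-420);Q=P[m]
print("block",m.sum(),cv2.minAreaRect(Q[:,:2].astype(np.float32)),np.median(Q[:,2]))
A=np.c_[Q[:,:2]-Q[:,:2].mean(0),np.ones(len(Q))];print(np.linalg.lstsq(A,Q[:,2],rcond=None)[0])
E
```

```text
clock: 46.18
tcp_pos: [0.5567, -0.3368, 0.0919]
orientation: [-0.0, 0.707, 0.707, 0.0]
wrist_force: [-0.2, 0.1, -0.0]
finger_gap: 0.0811
clock: 46.6
tcp_pos: [0.5561, -0.3364, 0.1844]
orientation: [-0.001, 0.707, 0.707, -0.0]
wrist_force: [0.4, 0.6, -0.6]
finger_gap: 0.085
clock: 47.02
tcp_pos: [0.5565, -0.3367, 0.2396]
orientation: [-0.0, 0.707, 0.707, 0.0]
wrist_force: [0.1, -0.3, -0.4]
finger_gap: 0.085
t 47.02 tcp [ 556.5 -336.7  239.6] yawy 0.0 gap 85.0 F [ 0.1 -0.3 -0.4] tilt 0.02
mm [626.6 -90.7  -5.2] units [ 0.78327 -0.1134  -0.00653] rows>= 15.2
turn units 1.481
block 7456 ((556.7192993164062, -336.90301513671875), (40.05718231201172, 129.99179077148438), 0.04467285796999931) 111.58609056915432
[ 1.96055680e-03 -1.99862602e-03  1.11551550e+02]
```

View pics/wrist7.png

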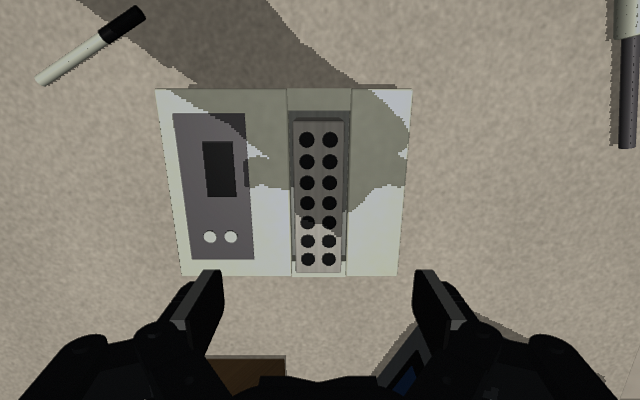

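```bash
python3 -m creep '{"hand":[85,85,85,85,85],"delta_pos":[[0,0,0],[0,0,0],[0,0,0],[0,0,0],[0.016,-0.0045,0]],"turn":[0.74,0.74,0,0,0]}'>/dev/null
python3 -m creep '{"hand":[85,85,85,85,85],"delta_pos":[[0.031,-0.0087,0],[0.031,-0.0087,0],[0.031,-0.0087,0],[0.031,-0.0087,0],[0.031,-0.0087,0]],"turn":[0,0,0,0,0]}'>/dev/null
python3 -m creep '{"hand":[85,85,85,85,85],"delta_pos":[[0.031,-0.0087,0],[0.031,-0.0087,0],[0.031,-0.0087,0],[0.031,-0.0087,0],[0.031,-0.0087,0]],"turn":[0,0,0,0,0]}'>/dev/null
python3 -m creep '{"hand":[85,85,85,85,85],"delta_pos":[[0.031,-0.0087,0],[0.031,-0.0087,0],[0.031,-0.0087,0],[0.031,-0.0087,0],[0.031,-0.0087,0]],"turn":[0,0,0,0,0]}'>/dev/null
python3 -m creep '{"hand":[85,85,85,85,85],"delta_pos":[[0.031,-0.0087,0],[0.031,-0.0087,0],[0.031,-0.0087,0],[0.031,-0.0087,0],[0.031,-0.0087,0]],"turn":[0,0,0,0,0]}'>/dev/null
python3 -m creep '{"hand":[85,85,85,85,85],"delta_pos":[[0.031,-0.0087,0],[0.031,-0.0087,0],[0.031,-0.0087,0],[0.031,-0.0087,0],[0,0,0]],"turn":[0,0,0,0,0]}'>/dev/null
python3 -m creep '{"hand":[85,85,85,85,85],"delta_pos":[[0,0,0],[0,0,0],[0,0,0],[0,0,0],[0,0,0]],"turn":[0,0,0,0,0]}'
python3 go.py 465.7 289.9 99.3 -7.4
```

```text
clock: 49.98
tcp_pos: [0.4659, 0.2872, 0.2402]
orientation: [0.0, 0.752, 0.66, 0.0]
wrist_force: [-0.2, -0.4, 0.1]
finger_gap: 0.0849
t 49.98 tcp [465.9 287.2 240.2] yawy -7.47 gap 84.9 F [-0.2 -0.4  0.1] tilt 0.0
mm [  2.6  -0.5 140.9] units [ 0.00331 -0.00068  0.17614] rows>= 3.4
turn units -0.014
```

```bash
python3 -m creep '{"hand":[85,85,85,85,85],"delta_pos":[[0.0033,-0.0007,0.01],[0,0,0.02],[0,0,0.025],[0,0,0.025],[0,0,0.02]],"turn":[-0.01,0,0,0,0]}'>/dev/null
python3 -m creep '{"hand":[85,85,85,85,85],"delta_pos":[[0,0,0],[0,0,0],[0,0,0],[0,0,0],[0,0,0]],"turn":[0,0,0,0,0]}'>/dev/null
python3 go.py 465.7 289.9 99.3 -7.4
```

```text
t 50.82 tcp [466.2 291.1 161.4] yawy -7.35 gap 84.9 F [ 0.4 -1.3 -0.4] tilt 0.14
mm [-1.4 -0.5 62.1] units [-0.00171 -0.00059  0.07763] rows>= 1.5
turn units 0.01
```

```bash
python3 -m creep '{"hand":[85,85,85,85,85],"delta_pos":[[-0.0014,-0.0005,0.01],[0,0,0.02],[0,0,0.02],[0,0,0.02],[0,0,0.0075]],"turn":[0,0,0,0,0]}'>/dev/null
python3 -m creep '{"hand":[85,85,85,85,85],"delta_pos":[[0,0,0],[0,0,0],[0,0,0],[0,0,0],[0,0,0]],"turn":[0,0,0,0,0]}'>/dev/null
python3 go.py 465.7 289.9 99.3 -7.4
python3 -m creep '{"hand":[70,60,55,50,40],"delta_pos":[[0,0,0],[0,0,0],[0,0,0],[0,0,0],[0,0,0]],"turn":[0,0,0,0,0]}' 70
python3 -m creep '{"hand":[30,30,30,30,30],"delta_pos":[[0,0,0],[0,0,0],[0,0,0],[0,0,0],[0,0,0]],"turn":[0,0,0,0,0]}' 70
python3 go.py
```

```text
t 51.65 tcp [465.5 290.1  99.1] yawy -7.35 gap 85.1 F [-0.5  1.2 -0. ] tilt 0.11
mm [-0.1  0.2 -0.2] units [-0.00016  0.00025 -0.00026] rows>= 0.0
turn units 0.011
clock: 52.07
tcp_pos: [0.4653, 0.2898, 0.0987]
orientation: [0.0, 0.751, 0.66, 0.001]
wrist_force: [-0.6, -0.2, 3.6]
finger_gap: 0.0505
clock: 52.48
tcp_pos: [0.4653, 0.2898, 0.0987]
orientation: [0.0, 0.751, 0.66, 0.001]
wrist_force: [-0.2, -0.9, 6.2]
finger_gap: 0.051
t 52.48 tcp [465.3 289.8  98.7] yawy -7.35 gap 51.0 F [-0.2 -0.9  6.2] tilt 0.07
```

```bash
python3 -m creep '{"hand":[30,30,30,30,30],"delta_pos":[[0,0,-0.01],[0,0,-0.02],[0,0,-0.03],[0,0,-0.035],[0,0,-0.04]],"turn":[0,0,0,0,0]}'>/dev/null
python3 -m creep '{"hand":[30,30,30,30,30],"delta_pos":[[0,0,-0.035],[0,0,-0.035],[0,0,-0.03],[0,0,0],[0,0,0]],"turn":[0,0,0,0,0]}' >/dev/null
python3 go.py 578.3 -17.5 290 -7.35
```

```text
t 53.32 tcp [465.1 290.  286.9] yawy -7.34 gap 50.5 F [-0.8  0.1 -4.1] tilt 0.1
mm [-290.5  151.5   -3.3] units [-0.36314  0.18941 -0.00409] rows>= 7.9
turn units 0.001
```

```bash
python3 -m creep '{"hand":[30,30,30,30,30],"delta_pos":[[-0.015,0.0078,0],[-0.03,0.0156,0],[-0.03,0.0156,0],[-0.03,0.0156,0],[-0.03,0.0156,0]],"turn":[0,0,0,0,0]}'>/dev/null
python3 -m creep '{"hand":[30,30,30,30,30],"delta_pos":[[-0.03,0.0156,0],[-0.03,0.0156,0],[-0.03,0.0156,0],[-0.03,0.0156,0],[-0.03,0.0156,0]],"turn":[0,0,0,0,0]}'>/dev/null
python3 -m creep '{"hand":[30,30,30,30,30],"delta_pos":[[-0.03,0.0156,0],[-0.03,0.0156,0],[-0.018,0.0094,0],[0,0,0],[0,0,0]],"turn":[0,0,0,0,0]}'>/dev/null
python3 -m creep '{"hand":[30,30,30,30,30],"delta_pos":[[0,0,0],[0,0,0],[0,0,0],[0,0,0],[0,0,0]],"turn":[0,0,0,0,0]}'>/dev/null
python3 go.py 578.3 -17.5 108 -7.35
```

```text
t 54.98 tcp [577.4 -16.8 286.3] yawy -7.28 gap 50.7 F [ 0.7  0.2 -2.7] tilt 0.02
mm [ -0.6   0.9 178.3] units [-0.00074  0.00114  0.22293] rows>= 4.3
turn units 0.014
```

```bash
python3 -m creep '{"hand":[30,30,30,30,30],"delta_pos":[[-0.0005,0.0008,0.015],[0,0,0.03],[0,0,0.035],[0,0,0.035],[0,0,0.035]],"turn":[0,0,0,0,0]}'>/dev/null
python3 -m creep '{"hand":[30,30,30,30,30],"delta_pos":[[0,0,0.035],[0,0,0.025],[0,0,0.012],[0,0,0],[0,0,0]],"turn":[0,0,0,0,0]}' >/dev/null
python3 -m creep '{"hand":[30,30,30,30,30],"delta_pos":[[0,0,0],[0,0,0],[0,0,0],[0,0,0],[0,0,0]],"turn":[0,0,0,0,0]}'>/dev/null
python3 go.py 578.3 -17.5 101.5 -7.35
```

```text
t 56.23 tcp [578.5 -18.1 109.2] yawy -7.35 gap 50.2 F [ 0.3  0.7 -3.1] tilt 0.07
mm [ 0.6 -0.3  7.7] units [ 0.00075 -0.00039  0.00969] rows>= 0.2
turn units 0.0
```

```bash
python3 -m creep '{"hand":[30,30,30,30,30],"delta_pos":[[0.0007,-0.0003,0.003],[0,0,0.003],[0,0,0.003],[0,0,0],[0,0,0]],"turn":[0,0,0,0,0]}'
python3 -m creep '{"hand":[30,30,30,30,30],"delta_pos":[[0,0,0.001],[0,0,0],[0,0,0],[0,0,0],[0,0,0]],"turn":[0,0,0,0,0]}'
python3 go.py 578.3 -17.5 100.7 -7.35
```

```text
clock: 56.65
tcp_pos: [0.5777, -0.0174, 0.101]
orientation: [-0.0, 0.751, 0.66, -0.0]
wrist_force: [0.5, 0.5, -2.5]
finger_gap: 0.0505
clock: 57.07
tcp_pos: [0.5779, -0.0175, 0.1007]
orientation: [-0.0, 0.751, 0.66, 0.0]
wrist_force: [-0.6, -0.0, 1.0]
finger_gap: 0.0505
t 57.07 tcp [577.9 -17.5 100.7] yawy -7.35 gap 50.5 F [-0.6 -0.   1. ] tilt 0.0
mm [0.  0.4 0. ] units [1.0e-05 5.1e-04 0.0e+00] rows>= 0.0
turn units 0.001
```

```bash
python3 -m creep '{"hand":[30,30,30,30,30],"delta_pos":[[0,0,0.0005],[0,0,0],[0,0,0],[0,0,0],[0,0,0]],"turn":[0,0,0,0,0]}'
python3 -m creep '{"hand":[55,60,70,85,85],"delta_pos":[[0,0,0],[0,0,0],[0,0,0],[0,0,0],[0,0,0]],"turn":[0,0,0,0,0]}'>/dev/null
python3 -m creep '{"hand":[85,85,85,85,85],"delta_pos":[[0,0,-0.01],[0,0,-0.025],[0,0,-0.035],[0,0,-0.035],[0,0,-0.035]],"turn":[0,0,0,0,0]}'>/dev/null
python3 -m creep '{"hand":[85,85,85,85,85],"delta_pos":[[0,0,-0.035],[0,0,0],[0,0,0],[0,0,0],[0,0,0]],"turn":[0,0,0,0,0]}' >/dev/null
python3 go.py 471.2 352.0 240 -6.9
```

```text
clock: 57.48
tcp_pos: [0.5779, -0.0175, 0.1006]
orientation: [0.0, 0.751, 0.66, 0.0]
wrist_force: [-1.9, -0.0, 4.9]
finger_gap: 0.0509
t 58.73 tcp [577.2 -17.4 239. ] yawy -7.35 gap 84.6 F [-0.   0.1 -0.1] tilt 0.12
mm [ 352.8 -152.4   -0.7] units [ 0.44096 -0.19052 -0.00082] rows>= 9.2
turn units -0.09
```

```bash
python3 -m creep '{"hand":[85,85,85,85,85],"delta_pos":[[0.015,-0.0065,0],[0.032,-0.0138,0],[0.032,-0.0138,0],[0.032,-0.0138,0],[0.032,-0.0138,0]],"turn":[-0.09,0,0,0,0]}'>/dev/null
python3 -m creep '{"hand":[85,85,85,85,85],"delta_pos":[[0.032,-0.0138,0],[0.032,-0.0138,0],[0.032,-0.0138,0],[0.032,-0.0138,0],[0.032,-0.0138,0]],"turn":[0,0,0,0,0]}'>/dev/null
python3 -m creep '{"hand":[85,85,85,85,85],"delta_pos":[[0.032,-0.0138,0],[0.032,-0.0138,0],[0.032,-0.0138,0],[0.032,-0.0138,0],[0.01,-0.0046,0]],"turn":[0,0,0,0,0]}'>/dev/null
python3 -m creep '{"hand":[85,85,85,85,85],"delta_pos":[[0,0,0],[0,0,0],[0,0,0],[0,0,0],[0,0,0]],"turn":[0,0,0,0,0]}'>/dev/null
python3 go.py 471.2 352.0 107.9 -6.9
```

```text
t 60.4 tcp [469.5 350.  240.2] yawy -7.0 gap 84.8 F [ 0.2 -0.9  0.8] tilt 0.01
mm [  2.2   1.4 132.3] units [0.00279 0.00177 0.16532] rows>= 3.2
turn units -0.02
```

```bash
python3 -m creep '{"hand":[85,85,85,85,85],"delta_pos":[[0.0028,0.0018,0.01],[0,0,0.02],[0,0,0.02],[0,0,0.02],[0,0,0.02]],"turn":[-0.02,0,0,0,0]}'>/dev/null
python3 -m creep '{"hand":[85,85,85,85,85],"delta_pos":[[0,0,0],[0,0,0],[0,0,0],[0,0,0],[0,0,0]],"turn":[0,0,0,0,0]}'>/dev/null
python3 go.py 471.2 352 107.9 -6.9
```

```text
t 61.23 tcp [471.5 353.5 169.4] yawy -6.8 gap 84.5 F [ 0.2  0.6 -0.3] tilt 0.13
mm [-1.6 -0.3 61.5] units [-0.00198 -0.00034  0.07685] rows>= 1.5
turn units 0.019
```

```bash
python3 -m creep '{"hand":[85,85,85,85,85],"delta_pos":[[-0.0017,-0.0003,0.01],[0,0,0.02],[0,0,0.02],[0,0,0.02],[0,0,0.0075]],"turn":[0.02,0,0,0,0]}'>/dev/null
python3 -m creep '{"hand":[85,85,85,85,85],"delta_pos":[[0,0,0],[0,0,0],[0,0,0],[0,0,0],[0,0,0]],"turn":[0,0,0,0,0]}'>/dev/null
python3 go.py 471.2 352 107.9 -6.9
python3 -m creep '{"hand":[70,60,50,45,30],"delta_pos":[[0,0,0],[0,0,0],[0,0,0],[0,0,0],[0,0,0]],"turn":[0,0,0,0,0]}' 60
python3 -m creep '{"hand":[20,20,20,20,20],"delta_pos":[[0,0,0],[0,0,0],[0,0,0],[0,0,0],[0,0,0]],"turn":[0,0,0,0,0]}' 60
python3 go.py
python3 -m creep '{"hand":[20,20,20,20,20],"delta_pos":[[0,0,-0.01],[0,0,-0.02],[0,0,-0.03],[0,0,-0.035],[0,0,-0.04]],"turn":[0,0,0,0,0]}'>/dev/null
python3 -m creep '{"hand":[20,20,20,20,20],"delta_pos":[[0,0,-0.035],[0,0,-0.035],[0,0,-0.03],[0,0,0],[0,0,0]],"turn":[0,0,0,0,0]}' >/dev/null
python3 go.py 586.3 43.9 300 -6.9
```

```text
t 62.07 tcp [471.  352.2 107.2] yawy -6.89 gap 84.9 F [-0.5 -0.6 -0.5] tilt 0.11
mm [-0.2  0.2 -0.7] units [-0.00023  0.00026 -0.00091] rows>= 0.0
turn units 0.001
clock: 62.48
tcp_pos: [0.471, 0.3519, 0.1065]
orientation: [0.0, 0.748, 0.663, 0.001]
wrist_force: [0.9, -0.4, 2.0]
finger_gap: 0.0433
clock: 62.9
tcp_pos: [0.471, 0.3519, 0.1065]
orientation: [0.0, 0.748, 0.663, 0.001]
wrist_force: [2.5, 0.1, 2.2]
finger_gap: 0.0433
t 62.9 tcp [471.  351.9 106.5] yawy -6.91 gap 43.3 F [2.5 0.1 2.2] tilt 0.07
t 63.73 tcp [470.3 352.1 295. ] yawy -6.89 gap 43.5 F [ 0.2 -0.1 -3.2] tilt 0.08
mm [-292.   152.1   -5.3] units [-0.36503  0.19009 -0.00658] rows>= 7.9
turn units 0.003
```

```bash
python3 -m creep '{"hand":[20,20,20,20,20],"delta_pos":[[-0.015,0.0078,0],[-0.03,0.0156,0],[-0.03,0.0156,0],[-0.03,0.0156,0],[-0.03,0.0156,0]],"turn":[0,0,0,0,0]}'>/dev/null
python3 -m creep '{"hand":[20,20,20,20,20],"delta_pos":[[-0.03,0.0156,0],[-0.03,0.0156,0],[-0.03,0.0156,0],[-0.03,0.0156,0],[-0.03,0.0156,0]],"turn":[0,0,0,0,0]}'>/dev/null
python3 -m creep '{"hand":[20,20,20,20,20],"delta_pos":[[-0.03,0.0156,0],[-0.03,0.0156,0],[-0.02,0.011,0],[0,0,0],[0,0,0]],"turn":[0,0,0,0,0]}'>/dev/null
python3 -m creep '{"hand":[20,20,20,20,20],"delta_pos":[[0,0,0],[0,0,0],[0,0,0],[0,0,0],[0,0,0]],"turn":[0,0,0,0,0]}'>/dev/null
python3 go.py 586.2 43.9 116 -6.9
```

```text
t 65.4 tcp [586.4  44.4 294.3] yawy -6.83 gap 43.1 F [ 0.2 -0.3 -1.7] tilt 0.01
mm [-5.000e-01 -1.000e-01  1.783e+02] units [-6.4000e-04 -1.6000e-04  2.2283e-01] rows>= 4.3
turn units 0.014
```

```bash
python3 -m creep '{"hand":[20,20,20,20,20],"delta_pos":[[0,0,0.015],[0,0,0.03],[0,0,0.035],[0,0,0.035],[0,0,0.035]],"turn":[0,0,0,0,0]}'>/dev/null
python3 -m creep '{"hand":[20,20,20,20,20],"delta_pos":[[0,0,0.035],[0,0,0.025],[0,0,0.012],[0,0,0],[0,0,0]],"turn":[0,0,0,0,0]}' >/dev/null
python3 -m creep '{"hand":[20,20,20,20,20],"delta_pos":[[0,0,0],[0,0,0],[0,0,0],[0,0,0],[0,0,0]],"turn":[0,0,0,0,0]}'>/dev/null
python3 go.py 586.2 43.9 109 -6.9
```

```text
t 66.65 tcp [586.9  43.6 117.2] yawy -6.9 gap 43.7 F [ 0.8 -0.7 -2.6] tilt 0.07
mm [ 0.2 -0.8  8.2] units [ 0.00024 -0.00096  0.0103 ] rows>= 0.2
turn units 0.001
```

```bash
python3 -m creep '{"hand":[20,20,20,20,20],"delta_pos":[[0.0002,-0.0005,0.003],[0,0,0.003],[0,0,0.003],[0,0,0],[0,0,0]],"turn":[0,0,0,0,0]}'
python3 -m creep '{"hand":[20,20,20,20,20],"delta_pos":[[0,0,0.0015],[0,0,0],[0,0,0],[0,0,0],[0,0,0]],"turn":[0,0,0,0,0]}'
python3 go.py 586.2 43.9 108.5 -6.9
```

```text
clock: 67.07
tcp_pos: [0.5859, 0.0439, 0.109]
orientation: [-0.0, 0.748, 0.663, -0.0]
wrist_force: [-0.0, 0.2, -2.7]
finger_gap: 0.0433
clock: 67.48
tcp_pos: [0.5862, 0.0439, 0.1085]
orientation: [0.0, 0.748, 0.663, 0.0]
wrist_force: [-1.4, 0.2, 2.8]
finger_gap: 0.0434
t 67.48 tcp [586.2  43.9 108.5] yawy -6.89 gap 43.4 F [-1.4  0.2  2.8] tilt 0.02
mm [-0. -0. -0.] units [-2.e-05 -5.e-05 -5.e-05] rows>= 0.0
turn units 0.001
```

Square in contact at its place. Release and fetch the slim bottle.

```bash
python3 -m creep '{"hand":[47,55,70,85,85],"delta_pos":[[0,0,0],[0,0,0],[0,0,0],[0,0,0],[0,0,0]],"turn":[0,0,0,0,0]}'>/dev/null
python3 -m creep '{"hand":[85,85,85,85,85],"delta_pos":[[0,0,-0.01],[0,0,-0.025],[0,0,-0.035],[0,0,-0.035],[0,0,-0.035]],"turn":[0,0,0,0,0]}'>/dev/null
python3 -m creep '{"hand":[85,85,85,85,85],"delta_pos":[[0,0,-0.035],[0,0,0],[0,0,0],[0,0,0],[0,0,0]],"turn":[0,0,0,0,0]}' >/dev/null
python3 go.py 475.9 414.1 245 -7.35
```

```text
t 68.73 tcp [585.5  43.9 246.9] yawy -6.9 gap 85.0 F [0.2 0.  0.5] tilt 0.12
mm [ 354.4 -153.2    2.3] units [ 0.44296 -0.19154  0.00284] rows>= 9.3
turn units 0.09
```

```bash
python3 -m creep '{"hand":[85,85,85,85,85],"delta_pos":[[0.015,-0.0065,0],[0.032,-0.0138,0],[0.032,-0.0138,0],[0.032,-0.0138,0],[0.032,-0.0138,0]],"turn":[0.09,0,0,0,0]}'>/dev/null
python3 -m creep '{"hand":[85,85,85,85,85],"delta_pos":[[0.032,-0.0138,0],[0.032,-0.0138,0],[0.032,-0.0138,0],[0.032,-0.0138,0],[0.032,-0.0138,0]],"turn":[0,0,0,0,0]}'>/dev/null
python3 -m creep '{"hand":[85,85,85,85,85],"delta_pos":[[0.032,-0.0138,0],[0.032,-0.0138,0],[0.032,-0.0138,0],[0.032,-0.0138,0],[0.013,-0.0046,0]],"turn":[0,0,0,0,0]}'>/dev/null
python3 -m creep '{"hand":[85,85,85,85,85],"delta_pos":[[0,0,0],[0,0,0],[0,0,0],[0,0,0],[0,0,0]],"turn":[0,0,0,0,0]}'>/dev/null
python3 go.py 475.9 414.1 114 -7.35
```

```text
t 70.4 tcp [480.9 414.4 248.2] yawy -7.45 gap 84.9 F [ 0.3 -0.1 -0.5] tilt 0.01
mm [ -0.9  -4.9 134.2] units [-0.00112 -0.00616  0.16778] rows>= 3.2
turn units -0.019
```

```bash
python3 -m creep '{"hand":[85,85,85,85,85],"delta_pos":[[-0.0011,-0.0062,0],[0,0,0.015],[0,0,0.02],[0,0,0.02],[0,0,0.02]],"turn":[-0.01,0,0,0,0]}'>/dev/null
python3 -m creep '{"hand":[85,85,85,85,85],"delta_pos":[[0,0,0],[0,0,0],[0,0,0],[0,0,0],[0,0,0]],"turn":[0,0,0,0,0]}'>/dev/null
python3 go.py 475.9 414.1 114 -7.35
```

```text
t 71.23 tcp [475.9 415.7 189.5] yawy -7.3 gap 85.0 F [-0.3  0.8 -0.2] tilt 0.13
mm [-1.7  0.  75.5] units [-2.130e-03  5.000e-05  9.442e-02] rows>= 1.8
turn units 0.009
```

```bash
python3 -m creep '{"hand":[85,85,85,85,85],"delta_pos":[[-0.0018,0,0.01],[0,0,0.02],[0,0,0.025],[0,0,0.025],[0,0,0.0135]],"turn":[0,0,0,0,0]}'>/dev/null
python3 -m creep '{"hand":[85,85,85,85,85],"delta_pos":[[0,0,0],[0,0,0],[0,0,0],[0,0,0],[0,0,0]],"turn":[0,0,0,0,0]}'>/dev/null
python3 go.py 475.9 414.1 114 -7.35
python3 -m creep '{"hand":[70,60,50,45,30],"delta_pos":[[0,0,0],[0,0,0],[0,0,0],[0,0,0],[0,0,0]],"turn":[0,0,0,0,0]}' 60
python3 -m creep '{"hand":[20,20,20,20,20],"delta_pos":[[0,0,0],[0,0,0],[0,0,0],[0,0,0],[0,0,0]],"turn":[0,0,0,0,0]}' 60
python3 go.py
python3 -m creep '{"hand":[20,20,20,20,20],"delta_pos":[[0,0,-0.01],[0,0,-0.02],[0,0,-0.03],[0,0,-0.035],[0,0,-0.04]],"turn":[0,0,0,0,0]}'>/dev/null
python3 -m creep '{"hand":[20,20,20,20,20],"delta_pos":[[0,0,-0.035],[0,0,-0.035],[0,0,-0.03],[0,0,0],[0,0,0]],"turn":[0,0,0,0,0]}' >/dev/null
python3 go.py 570.8 -78.9 300 -7.35
```

```text
t 72.07 tcp [475.9 414.5 114.7] yawy -7.3 gap 84.9 F [ 0.4  0.2 -0.3] tilt 0.14
mm [-0.4  0.   0.7] units [-4.7e-04  4.0e-05  9.2e-04] rows>= 0.0
turn units 0.011
clock: 72.48
tcp_pos: [0.4757, 0.4141, 0.1138]
orientation: [0.0, 0.751, 0.661, 0.001]
wrist_force: [0.7, 0.2, -1.6]
finger_gap: 0.039
clock: 72.9
tcp_pos: [0.4756, 0.4141, 0.1137]
orientation: [0.0, 0.751, 0.661, 0.001]
wrist_force: [1.3, -0.2, 2.2]
finger_gap: 0.0391
t 72.9 tcp [475.6 414.1 113.7] yawy -7.3 gap 39.1 F [ 1.3 -0.2  2.2] tilt 0.06
t 73.73 tcp [475.2 414.2 302.3] yawy -7.29 gap 38.3 F [ 0.2 -0.  -3.1] tilt 0.1
mm [-477.   157.3    1.8] units [-0.5963   0.19666  0.00225] rows>= 12.0
turn units 0.013
```

```bash
python3 -m creep '{"hand":[20,20,20,20,20],"delta_pos":[[-0.015,0.005,0],[-0.03,0.0099,0],[-0.03,0.0099,0],[-0.03,0.0099,0],[-0.03,0.0099,0]],"turn":[0,0,0,0,0]}'>/dev/null
python3 -m creep '{"hand":[20,20,20,20,20],"delta_pos":[[-0.03,0.0099,0],[-0.03,0.0099,0],[-0.03,0.0099,0],[-0.03,0.0099,0],[-0.03,0.0099,0]],"turn":[0,0,0,0,0]}'>/dev/null
python3 -m creep '{"hand":[20,20,20,20,20],"delta_pos":[[-0.03,0.0099,0],[-0.03,0.0099,0],[-0.03,0.0099,0],[-0.03,0.0099,0],[-0.03,0.0099,0]],"turn":[0,0,0,0,0]}'>/dev/null
python3 -m creep '{"hand":[20,20,20,20,20],"delta_pos":[[-0.03,0.0099,0],[-0.03,0.0099,0],[-0.03,0.0099,0],[-0.03,0.0099,0],[-0.03,0.0099,0]],"turn":[0,0,0,0,0]}'>/dev/null
python3 -m creep '{"hand":[20,20,20,20,20],"delta_pos":[[-0.01,0.0035,0],[0,0,0],[0,0,0],[0,0,0],[0,0,0]],"turn":[0,0,0,0,0]}'>/dev/null
python3 -m creep '{"hand":[20,20,20,20,20],"delta_pos":[[0,0,0],[0,0,0],[0,0,0],[0,0,0],[0,0,0]],"turn":[0,0,0,0,0]}'>/dev/null
python3 go.py 570.8 -78.9 122 -7.35
```

```text
t 76.23 tcp [570.7 -77.9 301.4] yawy -7.27 gap 39.0 F [ 0.5  0.5 -1.3] tilt 0.01
mm [ -1.    0.2 179.4] units [-1.2200e-03  2.0000e-04  2.2428e-01] rows>= 4.3
turn units 0.016
```

```bash
python3 -m creep '{"hand":[20,20,20,20,20],"delta_pos":[[-0.0008,0,0.015],[0,0,0.03],[0,0,0.035],[0,0,0.035],[0,0,0.035]],"turn":[0,0,0,0,0]}'>/dev/null
python3 -m creep '{"hand":[20,20,20,20,20],"delta_pos":[[0,0,0.035],[0,0,0.025],[0,0,0.012],[0,0,0],[0,0,0]],"turn":[0,0,0,0,0]}' >/dev/null
python3 -m creep '{"hand":[20,20,20,20,20],"delta_pos":[[0,0,0],[0,0,0],[0,0,0],[0,0,0],[0,0,0]],"turn":[0,0,0,0,0]}'>/dev/null
python3 go.py 570.8 -78.9 116.3 -7.35
```

```text
t 77.48 tcp [571.  -78.9 124.4] yawy -7.3 gap 38.8 F [-1.   0.1 -2.2] tilt 0.07
mm [-0.  -0.2  8.1] units [-0.      -0.00023  0.01017] rows>= 0.2
turn units 0.01
```

```bash
python3 -m creep '{"hand":[20,20,20,20,20],"delta_pos":[[0,0,0.003],[0,0,0.003],[0,0,0.003],[0,0,0],[0,0,0]],"turn":[0,0,0,0,0]}'
python3 -m creep '{"hand":[20,20,20,20,20],"delta_pos":[[0,0,0.0015],[0,0,0],[0,0,0],[0,0,0],[0,0,0]],"turn":[0,0,0,0,0]}'
python3 go.py 570.8 -78.9 115.8 -7.35
```

```text
clock: 77.9
tcp_pos: [0.5704, -0.0787, 0.1162]
orientation: [-0.0, 0.751, 0.661, -0.0]
wrist_force: [-0.5, 0.8, -1.9]
finger_gap: 0.0392
clock: 78.32
tcp_pos: [0.5707, -0.0788, 0.1157]
orientation: [0.0, 0.751, 0.661, 0.0]
wrist_force: [-1.1, -0.1, 4.2]
finger_gap: 0.039
t 78.32 tcp [570.7 -78.8 115.7] yawy -7.3 gap 39.0 F [-1.1 -0.1  4.2] tilt 0.02
mm [-0.   0.1 -0.1] units [-5.0e-05  1.4e-04 -1.1e-04] rows>= 0.0
turn units 0.011
```

Contact; release, lift and check everything.

```bash
python3 -m creep '{"hand":[43,55,70,85,85],"delta_pos":[[0,0,0],[0,0,0],[0,0,0],[0,0,0],[0,0,0]],"turn":[0,0,0,0,0]}'>/dev/null
python3 -m creep '{"hand":[85,85,85,85,85],"delta_pos":[[0,0,-0.01],[0,0,-0.025],[0,0,-0.035],[0,0,-0.035],[0,0,-0.035]],"turn":[0,0,0,0,0]}'>/dev/null
python3 -m creep '{"hand":[85,85,85,85,85],"delta_pos":[[0,0,-0.035],[0,0,-0.035],[0,0,-0.035],[0,0,0],[0,0,0]],"turn":[0,0,0,0,0]}' >/dev/null
python3 -m creep '{"hand":[85,85,85,85,85],"delta_pos":[[-0.01,-0.02,0],[-0.01,-0.02,0],[0,0,0],[0,0,0],[0,0,0]],"turn":[0,0,0,0,0]}' >/dev/null
python3 go.py
python3 - <<'E'
from h import *
def chk(n):
    c=cam(n);save(c,n+"9.png");P=cloud(c).reshape(-1,3)*1000
    for nm,c0,r,lo,hi in [("wide",(578.5,-17.6),26,129,146),("slim",(570.9,-78.7),20,149,166),("square",(586.4,44),31,139,155),("block",(557,-337),70,105,120),("vial",(570.5,396),20,40,60)]:
        m=(P[:,2]>lo)&(P[:,2]<hi)&(np.hypot(P[:,0]-c0[0],P[:,1]-c0[1])<r+8)
        if m.sum()<10: print(n,nm,"none");continue
        R_=cv2.minAreaRect(P[m][:,:2].astype(np.float32));print(n,nm,np.round(R_[0],1),np.round(R_[1],1),round(R_[2],1),np.median(P[m][:,2]).round(1))
chk("wrist");chk("top")
c=cam("side");save(c,"side9.png")
E
```

```text
t 79.98 tcp [537.  -90.5 310.7] yawy -7.31 gap 85.2 F [-0.   0.3  0.4] tilt 0.04
wrist wide [579.  -16.9] [50.4 50.1] 83.4 136.4
wrist slim [572.1 -78.1] [38.8 39. ] 45.6 156.3
wrist square [587.2  40.1] [35.9 43.7] 83.5 146.3
wrist block [ 556.9 -309.3] [39.9 77.8] 0.0 111.5
wrist vial none
top wide [578.6 -17.7] [50.3 50.5] 88.2 138.5
top slim [571.4 -78.6] [38.9 38.1] 42.5 158.4
top square [586.3  35.6] [59.9 44.5] 83.6 148.5
top block none
top vial [570.7 396.9] [23.8 23.4] 38.8 54.5
```

View pics/wrist9.png

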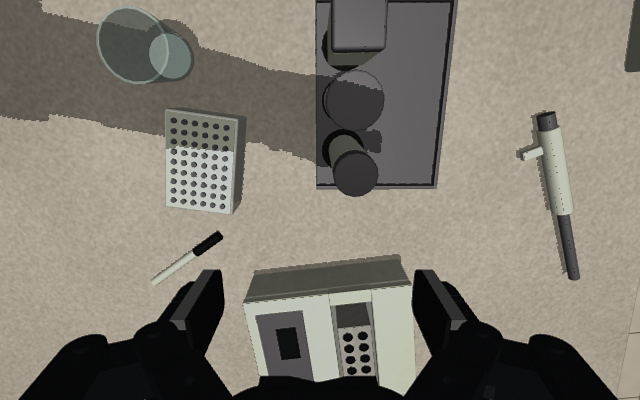

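View pics/side9.png

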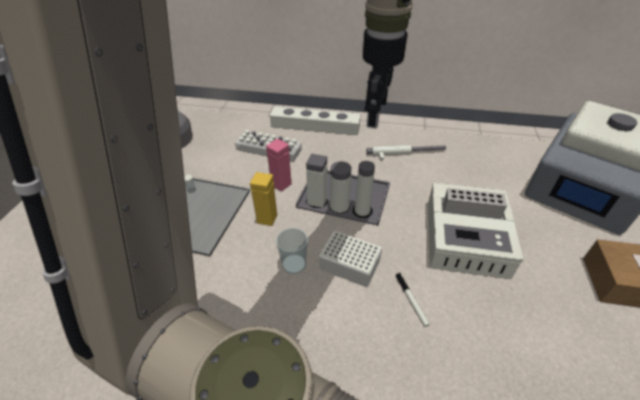

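Run:
```python
from h import *
c=cam("top");P=cloud(c).reshape(-1,3)*1000
m=(P[:,2]>143)&(P[:,2]<155)&(abs(P[:,0]-586)<35)&(abs(P[:,1]-44)<30);print(cv2.minAreaRect(P[m][:,:2].astype(np.float32)))
m=(P[:,2]>104)&(P[:,2]<125)&(abs(P[:,0]-557)<35)&(abs(P[:,1]+337)<80);print(m.sum())
m=(P[:,2]>45)&(P[:,2]<62)&(abs(P[:,0]-397)<75)&(abs(P[:,1]+68)<75);print(cv2.minAreaRect(P[m][:,:2].astype(np.float32)))
m=(P[:,2]>80)&(P[:,2]<100)&(abs(P[:,0]-375)<50)&(abs(P[:,1]-59)<50);print(cv2.minAreaRect(P[m][:,:2].astype(np.float32)))
print(env.hand_in())
```

```text
((587.365234375, 43.67781448364258), (43.832584381103516, 44.30571746826172), 83.5692367553711)
0
((397.0560607910156, -68.15691375732422), (120.11388397216797, 84.76354217529297), 74.67476654052734)
((375.2481689453125, 59.06300354003906), (66.72811889648438, 66.45506286621094), 89.4143295288086)
the job is handed in; nothing more can be done
None
```

The job is done in the order asked and handed in at about 80 s, with no verdict reported. The three bottles went onto the drip tray, the tube block went into the heater well, and then the wide, square and slim bottles went back to their own discs.

**Last checks:**
- **Bottles:** all three stand upright, within about 1 mm of where they stood at the start. The wrist picture put the slim one 1.2 mm off. It cut the square one off at the frame, so I measured that one in the top picture, about 1 mm off in x.
- **Block:** measured just after release, its top was level at about 112 mm. The wrist camera reads 1–2 mm low, so this fits the 113 mm expected for a fully seated block. It lay within 1 mm of the well's centre, lined up with the well. At the end the wrist saw only part of it, still at that height.
- **Other things:** the vial, tip box and beaker measured within 1 mm of where they stood at the start. The pink and yellow look-alikes still stand upright in the last side picture.
- **Failed check:** the last two top-camera checks found no points on the block. I did not look into why, so the block result rests on the wrist measurements and the side picture.

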